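# Set a sensor's gap with a feeler blade and clamp it

### The job

Set the gap of the proximity sensor on its stand with the thicker, round-nosed feeler blade: slide it flat along the steel target under the sensor until its nose meets the fence, press the sensor arm down until the sensor just nips the blade, then push the clamp lever fully down to lock the arm. Draw the blade straight out by its grip, so that it still drags lightly under the sensor, and lay it flat on the rubber mat again. Never lean hard on the sensor, and leave the square-nosed blade, the spout and the cap where they are.

Things in the scene. Friction and masses are not known exactly. Their poses are not given: they have to be found in the camera images.
- stand: Fixed sensor stand. Origin: centre of the underside of its grey base plate (190 x 100 x 12 mm); x points from the open front (robot side) to the column, y to the stand's left, z up. 45 mm behind the origin stands a 28 mm square column, top 192 mm above the bench; in front of it a steel target block 50 mm wide lies on the base.
- target (a point): Point on the level top of the steel target block right below the sensor's axis (stand x -15 mm, y 0, 45 mm above the bench); axes as the stand's. The block's front edge is 75 mm in front of it, the fence (13 mm proud of the top) 26 mm behind it. The blade slides in along +x and lies here by itself when let go, grip overhanging the front.
- sensor_face (a point): Centre of the round 30 mm lower face of the threaded sensor, which looks down at the target from a grey arm that slides on the column. Its height over target is the gap: 11 to 18 mm at the start. The arm stays where it is left: about 4 N moves it down, 16 N up. The connector ends 71 mm above the face; the arm reaches from 60 mm in front of the axis to 86 mm behind it.
- thumb_pad (a point): Top of the soft rubber thumb pad (25 mm disc) at the front end of the sensor arm, 43 mm in front of the sensor's axis and 55 mm above its face; press the arm down here. Nothing stands above it, but the press head hangs over the bench farther right and ahead (x over 0.52 m, y under -0.21 m) from 0.48 m up, its horn and nuts from 0.15 m up: come round in front of it.
- lever (a joint): Clamp lever on the left (+y) side of the arm's carriage, rad. 0: open, handle to the stand's front and 35 degrees up; 1.05: locked against its stop, handle 25 degrees below level. Starts at 0 to 0.2 and stays where it is left; 2 to 4 N on the handle turns it, a little more from 0.6 on as the clamp bites. Locked, it holds the arm against 40 N.
- lever_hub (a point): Where the lever's level axis (along the stand's y) leaves the carriage: 60 mm behind the sensor's axis, 31 mm to its left, 45 mm above its face.
- lever_grip (a point): Point on the lever's handle (15 mm thick black bar with a ball end), 65 mm from its axis and 31 mm outside the hub point; the handle ends 82 mm from the axis. A straight push down on the handle about 42 mm in front of the hub locks it.
- round_blade: Loose feeler blade with a ROUND nose: a steel strip 6 mm thick and 28 mm wide with a black grip; 190 mm long over all, 120 g. Origin: middle of its length and width, on the underside; x points to the nose (nose 95 mm ahead), z up. The grip, 70 mm long, 28 mm wide, 14 mm thick, covers x = -95 to -25 mm; underside flush throughout. Balances about 10 mm ahead of the origin.
- round_blade_nose (a point): Tip of the round nose, at mid thickness (3 mm above the underside). Nipped with 6 to 10 N on the thumb pad, the blade takes some 2 to 10 N to draw out.
- round_blade_grip (a point): Middle of the round-nosed blade's black grip, 60 mm behind its origin, 7 mm above the underside.
- square_blade: Loose feeler blade with a SQUARE nose, 4 mm thick, 24 mm wide, grip 12 mm thick, 190 mm long; not for this job. Origin and axes as the other's. It lies beside the other on the mat, middle lines 56 mm apart; which of the two lies on which side varies.
- mat: Fixed black rubber mat on the bench to the left, 205 mm (its x) x 118 mm (its y) x 3 mm; origin at the centre of its underside. The blades lie on it along its x, 28 mm either side of its middle, noses to +x (to the left as the robot sees it); a drawer unit 110 mm high stands from x = 0.57 m on, left of y = 0.03 m.
- spout: Loose white moulded spout insert, 51 mm across, 27 mm high, in front of the stand to the right; bystander. Origin at the centre of its underside.
- cap: Loose yellow screw cap, 58 mm across, 12 mm high, in front of the stand; bystander.

How it is judged:
On the way, in this order (a step that is already met when the one before it is completed fails the run):
1. The round-nosed blade lies flat on the target below the sensor, its nose within 8 mm of the fence and 10 mm of the middle line, the sensor still clear of it (x of round_blade_nose in the frame of target above 0.018 m and y of round_blade_nose in the frame of target between -0.01 and 0.01 m and z of round_blade_nose in the frame of target below 0.0065 m and angle between round_blade's own z axis and vertical below 0.08 rad and z of sensor_face in the frame of target above 0.0075 m), for 0.2 s.
2. With the lever still open the sensor has been lowered until it bears on the blade (x of round_blade_nose in the frame of target above 0.018 m and y of round_blade_nose in the frame of target between -0.01 and 0.01 m and z of round_blade_nose in the frame of target below 0.0065 m and angle between round_blade's own z axis and vertical below 0.08 rad and z of sensor_face in the frame of target below 0.0068 m and contact force between round_blade and sensor_arm above 0.3 N and value of joint lever below 0.5 rad), for 0.2 s.
3. The lever is fully down and the sensor still bears on the blade, which lies as before (x of round_blade_nose in the frame of target above 0.018 m and y of round_blade_nose in the frame of target between -0.01 and 0.01 m and z of round_blade_nose in the frame of target below 0.0065 m and angle between round_blade's own z axis and vertical below 0.08 rad and z of sensor_face in the frame of target below 0.0068 m and contact force between round_blade and sensor_arm above 0.3 N and value of joint lever above 0.92 rad), for 0.2 s.
4. Held in the fingers and drawn back 15 mm or more from the fence, the blade still drags lightly under the sensor (0.3 to 25 N of contact) (x of round_blade_nose in the frame of target between -0.015 and 0.011 m and contact force between round_blade and sensor_arm between 0.3 and 25 N and contact force between the fingers and round_blade above 1 N and value of joint lever above 0.92 rad), for 0.05 s.
At the end, for the whole second after the job is handed in: The lever is locked (over 0.92 rad), the sensor's gap is 5.2 to 6.6 mm, and the round-nosed blade lies at rest flat on the mat (its middle within 45 mm along and 55 mm across of the mat's), the square-nosed blade within 20 mm of its start (value of joint lever above 0.92 rad and z of sensor_face in the frame of target between 0.0052 and 0.0066 m and x of round_blade in the frame of mat between -0.045 and 0.045 m and y of round_blade in the frame of mat between -0.055 and 0.055 m and z of round_blade in the frame of mat below 0.005 m and angle between round_blade's own z axis and vertical below 0.05 rad and linear speed of round_blade below 0.01 m/s and distance of square_blade from where it was at the start of the episode below 0.02 m); the robot touches nothing.
It fails at once if The fingers press on the sensor arm or its lever with more than 40 N (contact force between the fingers and sensor_arm above 40 N).
It fails at once if The square-nosed blade moves more than 25 mm (distance of square_blade from where it was at the start of the episode above 0.025 m).
It fails at once if The spout or the cap moves more than 25 mm (distance of any of spout, cap from where it was at the start of the episode above 0.025 m).
It also fails if it takes over 67 s, if anything falls off the work surface, if the arm or the gripper's body presses on something with over 40 N, if the wrist force passes 120 N, or if a joint passes its speed limit or range.

### The arm

A 6-joint arm with a two-finger parallel gripper is mounted at the origin on a cart in front of the work surface, level with it; the furniture and walls round the work are solid. World frame = base frame: x ahead of the robot, y to its left, z up, the work surface at z = 0. Lengths are in m, angles in rad, forces in N, time in s.
With the tool pointing down it reaches from about 0.35 to 0.775 m from the base axis. Payload 7.3 kg.
Tool frame: the origin (TCP) lies on the centre line of the jaws, within the pads' length; the fingertips stand 25 mm ahead of it and the grasp point (between the pads) lies 6 mm ahead of it; z points along the fingers, y is the line along which they close (so a half turn about z gives the same grasp; the last joint's range is limited). The gripper opens to 92 mm and grips with 3 to 60 N. Pads are 19 mm wide; open, the fingers measure 130 mm over their backs; the gripper's body (75 mm by 190 mm) begins 47 mm behind the grasp point.
Start: joints at [1.078, 0.342, 1.524, -0, 1.275, -0.146], TCP at [0.178, 0.494, 0.252] pointing down, gripper open.
Joint ranges: [-2.53, 2.53], [-0.77, 2.02], [0.04, 2.7], [-1, 4.14], [0.28, 2.66], [-3.11, 3.11]. Speed limits (rad/s): [2.57, 2.57, 3.14, 3.14, 3.14, 3.14].

### API

Orientations are given as a rotation vector (axis times angle).
In Python, from bench import env, vision, nets gives the robot as it stands.
- The arm moves only by the tool jog_arm, never from a script. Its argument "targets" is a list of rows, each a list of 6 numbers: the shift along the tool's x, y, z in m, then the turn, a rotation vector about the tool's x, y, z in degrees. A call has 1 to 10 rows; each row shifts and turns the commanded pose from where the row before left it, along the tool's axes as they then stand; what a row does not reach is not made up. A row lasts 1/12 s, in which the tool goes at most 41.7 mm and 7.16 degrees, less where a joint would pass 70% of its speed; a pose out of reach is approached as far as the arm can. A call is refused whole if a number of a shift passes 0.0417 or a number of a turn 7.16, either way. A call with a gripper value outside its range is refused whole. "claw" is the finger opening in m, from 0 to 0.0918, set as the call begins (left out, the last holds). The fingers move at their own pace and stop on an object; the grip force is fixed at half the most. Time passes only in rows, so rows that do not move let the fingers close. It gives the time, the measured TCP pose, the force, the opening and the grip force at its end, in the units of the state.
- env.observe(): the state, without advancing time (a new reading comes with each control period).
- vision.get_image(name): name is "scene" or "side" or "wrist"; returns a dict with "frame" (384x512x3 uint8, red, green, blue), "fx", "fy", "cx", "cy" (pixels), "R" (3x3) and "t" (3): a world point X has camera coordinates R X + t. Camera axes: x right, y down, z forward; pixel columns grow to the right and rows downward; lengths in m; the calibration is good to about 2 mm. A picture is of the moment at which its call begins. There is no depth.
- env.finish_job(): hands the job in; it is judged then, once.
Trained networks look in the newest picture that a camera, given by its name, has taken for a name from the list of things; names that differ only in an ending like _2 or _b are one class to them, and where a whole thing is asked for, a point or a joint stands for the part that bears it (a point fixed in the world has none). Each returns a list of dicts, best first, with "conf" (0 to 1); they miss things now and then, are a little off and sometimes report something else, mostly with a low value. They report only what shows in the picture. A call takes as long as a camera call.
- nets.spot_in(query, camera): "extent" ([left, top, right, bottom] in pixels, round what is visible of it).
- nets.tip_of(query, camera): "location" ([row, column] in pixels: a listed point, or the origin of a listed thing).
The state is a dict: "t": time; "qpos": joint angles; "joint_velocities": joint speeds; "effort": joint torques, N m; "tool_pos": TCP position; "ee_rot": TCP orientation; "force": force on the tool from outside, world axes, zero at the start; "moment": the same for the moment, N m; "finger_gap": finger opening in m; "grip_force": force on a finger pad.
Only numpy, scipy, OpenCV 4.12 (cv2) and the standard library are available. Lean on these libraries where they do the work, as an engineer would, in place of code of your own. Each camera call takes 0.05 s, during which the arm holds its last target. There are 200 camera calls.

## Working session

There is one attempt and no reset: what is moved stays moved. The work goes in short steps, Python scripts to look and compute and a tool call to move; the robot and the scene stay as the last step left them, time stands still between calls to the robot, and variables do not carry over. Pictures are saved under pics/ and viewed, at most 10 in all, crops included, and the job is handed in when it is done.

Besides the shell and the picture viewer there is one more tool, called after "Emit:" as name(argument=value, ...) on one line, values as JSON. jog_arm: Moves the arm, as the interface text tells. Its arguments: {"type":"object","properties":{"targets":{"type":"array","items":{"type":"array","items":{"type":"number"}}},"claw":{"type":"number"}},"required":["targets"]}

```bash
mkdir -p pics
cat > h.py <<'E'
import numpy as np, cv2
from scipy.spatial.transform import Rotation as Ro
from bench import env, vision, nets
def ray(im,rc):
    d=np.array([(rc[1]-im['cx'])/im['fx'],(rc[0]-im['cy'])/im['fy'],1.]);R=np.array(im['R']);o=-R.T@np.array(im['t']);d=R.T@d
    return o,d/np.linalg.norm(d)
def tri(rs):
    A=sum(np.eye(3)-np.outer(d,d) for o,d in rs);b=sum((np.eye(3)-np.outer(d,d))@o for o,d in rs)
    x=np.linalg.solve(A,b);return x,max(np.linalg.norm(np.cross(x-o,d)) for o,d in rs)
def onz(r,z): o,d=r;return o+d*(z-o[2])/d[2]
def proj(im,X):
    c=np.array(im['R'])@X+im['t'];return np.array([im['cy']+im['fy']*c[1]/c[2],im['cx']+im['fx']*c[0]/c[2]])
def save(im,n): cv2.imwrite('pics/%s.png'%n,im['frame'][:,:,::-1])
E
python3 - <<'E'
from h import *
s=env.observe();print({k:np.round(s[k],3) for k in s})
rs={}
for c in ['scene','side','wrist']:
    im=vision.get_image(c);save(im,c+'0');print(c,-np.array(im['R']).T@im['t'])
    for q in ['stand','target','sensor_face','thumb_pad','lever_hub','lever_grip','round_blade','round_blade_nose','round_blade_grip','square_blade','mat','spout','cap']:
        r=nets.tip_of(q,c)[:2]
        for a in r: print(c,q,np.round(a['location']),round(a['conf'],2))
        if r and r[0]['conf']>.3: rs.setdefault(q,[]).append(ray(im,r[0]['location']))
for q in rs:
    if len(rs[q])>1: x,e=tri(rs[q]);print(q,x.round(4),round(e,4),len(rs[q]))
a=[cv2.imread('pics/%s0.png'%c) for c in ['scene','side','wrist']]
E
```

```text
{'t': np.float64(0.0), 'qpos': array([ 1.078,  0.343,  1.525,  0.   ,  1.275, -0.146]), 'joint_velocities': array([ 0.   , -0.001, -0.001, -0.001,  0.   , -0.001]), 'effort': array([ 2.0000e-03, -4.3123e+01, -2.4422e+01,  7.2000e-02,  5.6000e-02,
       -0.0000e+00]), 'tool_pos': array([0.178, 0.493, 0.251]), 'ee_rot': array([-5.420e-01, -3.094e+00,  2.000e-03]), 'force': array([-0.517, -0.685, -0.068]), 'moment': array([-0.031,  0.001,  0.093]), 'grip_force': np.float64(0.0), 'finger_gap': np.float64(0.092)}
scene [-0.0043005  -0.59467065  0.79860521]
scene stand [215. 302.] 0.63
scene stand [311. 260.] 0.5
scene target [206. 300.] 0.65
scene target [277. 237.] 0.54
scene sensor_face [198. 298.] 0.73
scene thumb_pad [186. 284.] 0.69
scene lever_hub [232. 187.] 0.61
scene lever_hub [167. 313.] 0.51
scene lever_grip [159. 290.] 0.68
scene round_blade [183. 283.] 0.36
scene round_blade_nose [202. 180.] 0.81
scene round_blade_nose [226. 201.] 0.34
scene round_blade_grip [232. 219.] 0.73
scene square_blade [231. 186.] 0.75
scene mat [226. 199.] 0.76
scene mat [167. 315.] 0.61
scene spout [310. 261.] 0.64
scene cap [278. 236.] 0.59
side [1.00703392 0.63127999 0.44454359]
side stand [232. 203.] 0.82
side stand [190. 208.] 0.7
side target [214. 207.] 0.89
side sensor_face [208. 205.] 0.83
side thumb_pad [185. 221.] 0.76
side lever_hub [202. 183.] 0.76
side lever_grip [187. 208.] 0.58
side round_blade [188. 208.] 0.33
side spout [187. 263.] 0.72
side cap [205. 273.] 0.6
wrist [0.11188755 0.51770672 0.38378411]
stand [ 0.6944 -0.0936 -0.0017] 0.0003 2
target [ 0.6772 -0.0956  0.0421] 0.0001 2
sensor_face [ 0.6823 -0.0896  0.0626] 0.0041 2
thumb_pad [ 0.6383 -0.08    0.1172] 0.0054 2
lever_hub [ 0.5808 -0.0391  0.0571] 0.1696 2
lever_grip [ 0.6972 -0.0357  0.141 ] 0.0011 2
round_blade [ 0.6637 -0.0705  0.1134] 0.0198 2
spout [ 0.4141 -0.2289  0.0093] 0.0019 2
cap [ 0.444  -0.1268 -0.0057] 0.004 2
```

View pics/scene0.png

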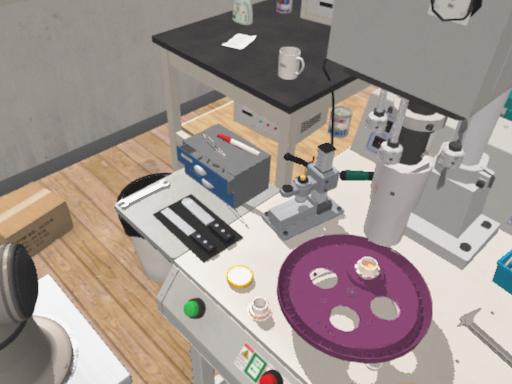

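View pics/side0.png

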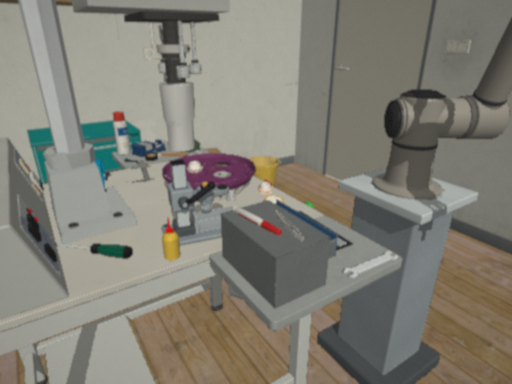

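The scene view shows the mat at about col 197, row 225, with two blades. The nets put the round one on the right in the image (nose col 180, row 202; grip col 219, row 232). The stand is at col 302, row 215. The side view shows the stand at col 203, row 215, lever handle up-front. I'll move the wrist camera over the mat next.

Run:
```python
from h import *
im=vision.get_image('scene')
for n,rc,z in [('mat',(226,199),.003),('nose',(202,180),.006),('rgrip',(232,219),.01),('sq',(231,186),.006),('cap',(278,236),0.006),('spout',(310,261),.01)]: print(n,onz(ray(im,rc),z).round(3))
s=env.observe();R=Ro.from_rotvec(s['ee_rot']).as_matrix();print(R.round(3))
w=vision.get_image('wrist');print((R.T@(-np.array(w['R']).T@w['t']-s['tool_pos'])).round(3),(np.array(w['R'])@R).round(3),w['fx'])
```

```text
mat [0.477 0.047 0.003]
nose [0.495 0.144 0.006]
rgrip [ 0.495 -0.006  0.01 ]
sq [0.442 0.052 0.006]
cap [ 0.433 -0.132  0.006]
spout [ 0.412 -0.228  0.01 ]
[[-0.94  0.34  0.  ]
 [ 0.34  0.94  0.  ]
 [-0.    0.   -1.  ]]
[ 0.071 -0.    -0.132] [[ 0.001  1.     0.   ]
 [-0.965  0.001 -0.263]
 [-0.263  0.     0.965]] 292.7105324053917
```

Emit:
jog_arm(targets=[[-0.0312,-0.0209,0,0,0,0],[-0.0312,-0.0209,0,0,0,0],[-0.0312,-0.0209,0,0,0,0],[-0.0312,-0.0209,0,0,0,0],[-0.0312,-0.0209,0,0,0,0],[-0.0312,-0.0209,0,0,0,0],[-0.0312,-0.0209,0,0,0,0],[-0.0312,-0.0209,0,0,0,0],[-0.0312,-0.0209,0,0,0,0],[-0.0312,-0.0209,0,0,0,0]])

```text
t: 3.03
tool_pos: [0.4016, 0.1895, 0.252]
ee_rot: [0.542, 3.094, 0.001]
force: [1.4, 0.7, -0.3]
finger_gap: 0.0918
grip_force: 0.0
```

Emit:
jog_arm(targets=[[-0.0312,-0.0209,0,0,0,7],[-0.0312,-0.0209,0,0,0,7],[-0.0312,-0.0209,0,0,0,7],[-0.0312,-0.0209,0,0,0,7],[0,0,0,0,0,7],[0,0,0,0,0,7],[0,0,0,0,0,7],[0,0,0,0,0,7],[0,0,0,0,0,7],[0,0,0,0,0,7]])

```text
t: 3.87
tool_pos: [0.4656, 0.0571, 0.2517]
ee_rot: [-2.226, -2.217, -0.0]
force: [-0.1, 0.8, -0.3]
finger_gap: 0.0922
grip_force: 0.0
```

Emit:
jog_arm(targets=[[0,0,0,0,0,0],[0,0,0,0,0,0]], claw=0.042)

```text
t: 4.03
tool_pos: [0.4656, 0.0572, 0.2517]
ee_rot: [-2.215, -2.228, -0.0]
force: [0.3, -0.2, -0.1]
finger_gap: 0.0825
grip_force: 0.0
```

```bash
cat > look.py <<'E'
import sys
from h import *
def look(qs,cams=('wrist','scene'),name=None):
    s=env.observe();R=Ro.from_rotvec(s['ee_rot']).as_matrix()
    print('t',s['t'],'tcp',s['tool_pos'].round(4),'x-ang',np.degrees(np.arctan2(R[1,0],R[0,0])).round(2),'z',R[:,2].round(3),'q',s['qpos'].round(2))
    ims={}
    for c in cams:
        im=ims[c]=vision.get_image(c)
        if name and c==cams[0]: save(im,name)
        for q,z in qs.items():
            for a in nets.tip_of(q,c)[:2]:
                print(c,q,np.round(a['location'],1),round(a['conf'],2),onz(ray(im,a['location']),z).round(4))
    return ims
E
python3 - <<'E'
from look import *
look(dict(round_blade=.003,round_blade_nose=.006,round_blade_grip=.01,square_blade=.003,mat=.0),name='w1')
E
```

```text
t 4.0333 tcp [0.4656 0.0572 0.2517] x-ang 90.34 z [ 0.  0. -1.] q [-0.04  0.24  1.67  0.    1.23 -0.05]
wrist round_blade [172.4 294.4] 0.77 [0.5056 0.0525 0.003 ]
wrist round_blade_nose [ 96.3 299.9] 0.67 [0.5088 0.1481 0.006 ]
wrist round_blade_grip [ 98.4 300. ] 0.7 [0.5086 0.1455 0.01  ]
wrist round_blade_grip [213.5 290. ] 0.57 [ 0.5008 -0.0025  0.01  ]
wrist square_blade [167.6 253.9] 0.93 [0.4521 0.0586 0.003 ]
wrist mat [173.7 273.1] 0.59 [0.4776 0.05   0.    ]
scene round_blade [218.  211.8] 0.77 [0.5181 0.047  0.003 ]
scene round_blade [228.  190.2] 0.44 [0.4574 0.0558 0.003 ]
scene round_blade_nose [198.8 182.7] 0.82 [0.5075 0.1488 0.006 ]
scene round_blade_grip [231.5 220.8] 0.56 [ 0.4991 -0.008   0.01  ]
scene square_blade [230.  188.7] 0.74 [0.4505 0.053  0.003 ]
scene square_blade [308.2 263.9] 0.54 [ 0.4233 -0.2261  0.003 ]
scene mat [226.5 201.3] 0.66 [ 0.482   0.0441 -0.    ]
```

Run:
```python
import cv2
a=cv2.imread('pics/w1.png')[60:260,200:360]
cv2.imwrite('pics/w1c.png',cv2.resize(a,None,fx=3,fy=3,interpolation=cv2.INTER_CUBIC))
```

```text
(no output)
```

View pics/w1c.png

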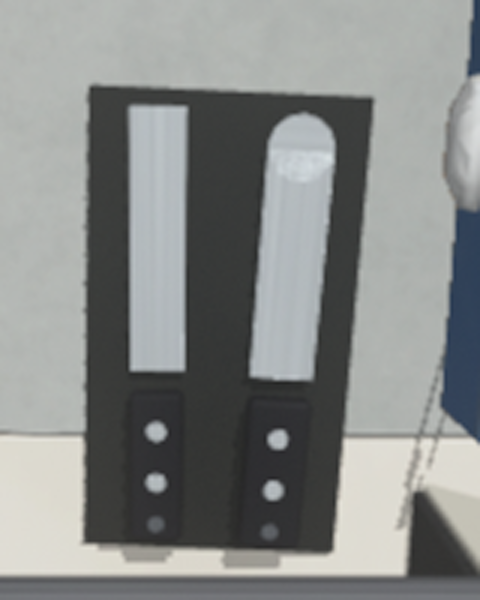

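The crop confirms the round-nosed blade is on the right (nose at col 301, row 98; grip middle near col 291, row 223). The square blade is left of it with a clear gap. Next I get its line precisely and take a second wrist view for height.

Run:
```python
from h import *
im=vision.get_image('wrist')
P=lambda r,c,z: onz(ray(im,(r,c)),z)
f=lambda x,y:(60+y/3,200+x/3)
n=P(*f(303,113),.009); e=P(*f(281,380),.009)
g=[P(*f(x,y),.017) for x,y in [(278,439),(273,490),(268,531)]]
c=[P(*f(x,y),.003) for x,y in [(91,87),(372,99),(331,551),(85,542)]]
print(n.round(4),e.round(4),[x.round(4) for x in g]);print([x.round(4) for x in c],np.mean(c,0).round(4))
d=n-e;print('yaw',np.degrees(np.arctan2(d[1],d[0])), np.linalg.norm(d))
m=c[0]+c[1]-c[2]-c[3];print('matyaw',np.degrees(np.arctan2(m[1],m[0])),np.linalg.norm(m)/2)
np.save('mat.npy',np.r_[np.mean(c,0),np.degrees(np.arctan2(m[1],m[0]))])
```

```text
[0.5102 0.1462 0.009 ] [0.5046 0.0345 0.009 ] [array([0.5032, 0.0098, 0.017 ]), array([ 0.5017, -0.014 ,  0.017 ]), array([ 0.5   , -0.0338,  0.017 ])]
[array([0.4237, 0.1564, 0.003 ]), array([0.5391, 0.1521, 0.003 ]), array([ 0.5312, -0.0501,  0.003 ]), array([ 0.4153, -0.0458,  0.003 ])] [0.4773 0.0532 0.003 ]
yaw 87.12708344207668 0.11192322547543311
matyaw 87.71712701584775 0.2023658619971865
```

Emit:
jog_arm(targets=[[-0.02,-0.01,0.028,0,0,0],[-0.02,-0.01,0.028,0,0,0],[-0.02,-0.01,0.028,0,0,0],[0,0,0,0,0,0]])

```text
t: 5.02
tool_pos: [0.4314, -0.0044, 0.1634]
ee_rot: [-2.215, -2.217, 0.01]
force: [-1.1, 1.3, -0.1]
finger_gap: 0.0423
grip_force: 0.0
```

Run:
```python
from look import *
look(dict(round_blade=.003,round_blade_nose=.006,round_blade_grip=.01,square_blade=.003),cams=('wrist',),name='w2')
```

```text
t 5.0167 tcp [ 0.4314 -0.0044  0.1634] x-ang 90.04 z [-0.01   0.001 -1.   ] q [-0.19  0.28  1.89 -0.    0.98 -0.19]
wrist round_blade [130.3 312.9] 0.75 [0.4774 0.0503 0.003 ]
wrist round_blade [130.7 341.1] 0.73 [0.5049 0.05   0.003 ]
wrist round_blade_nose [ 16.7 359.1] 0.69 [0.513  0.1482 0.006 ]
wrist round_blade_nose [289.7 276.4] 0.69 [ 0.4438 -0.1253  0.006 ]
wrist round_blade_grip [189.2 331.8] 0.64 [ 0.4979 -0.0072  0.01  ]
wrist square_blade [124.4 285.8] 0.77 [0.4508 0.0559 0.003 ]
```

View pics/w2.png

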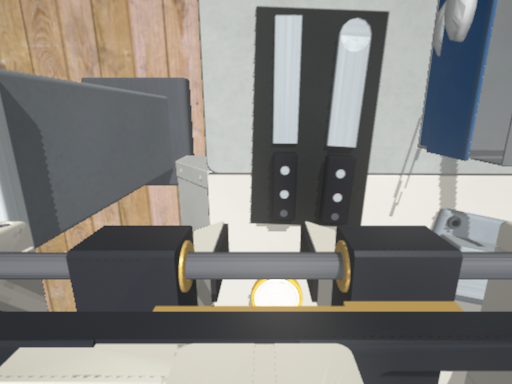

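The second wrist view shows the round blade at cols 335–357, with grip screws near (173,340), (197,337) and (217,335) in row, col. I'll triangulate those against the first view.

Run:
```python
from h import *
im=vision.get_image('wrist');s=env.observe()
R=Ro.from_rotvec(s['ee_rot']).as_matrix();print(s['tool_pos'].round(4),s['finger_gap'])
o=-np.array(im['R']).T@im['t'];ot=R.T@(o-s['tool_pos']);Rc=np.array(im['R'])@R
R1=Ro.from_rotvec([-2.215,-2.228,0]).as_matrix()
im1=dict(im);im1['R']=Rc@R1.T;o1=np.array([.4656,.0572,.2517])+R1@ot;im1['t']=-im1['R']@o1
f=lambda x,y:(60+y/3,200+x/3)
for a,b in [((278,439),(173.5,340.3)),((273,490),(197.3,337.3)),((268,531),(216.5,335)),((303,113),(19,357))]:
    x,e=tri([ray(im1,f(*a)),ray(im,b)]);print(x.round(4),round(e,4))
P=lambda c,r,z: onz(ray(im,(r,c)),z).round(4)
print(P(340.3,173.5,.017),P(337.3,197.3,.017),P(335,216.5,.017),P(357,19,.009),P(346,147,.009))
```

```text
[ 0.437  -0.0024  0.1689] 0.04226109658167488
[0.5006 0.0206 0.0566] 0.0022
[0.4987 0.0007 0.0603] 0.0021
[ 0.4966 -0.0145  0.0658] 0.0022
[0.5091 0.1431 0.0371] 0.003
[0.5126 0.0108 0.017 ] [ 0.5114 -0.0137  0.017 ] [ 0.5104 -0.0342  0.017 ] [0.5196 0.1492 0.009 ] [0.5185 0.036  0.009 ]
```

Run:
```python
from h import *
im=vision.get_image('wrist');s=env.observe()
R=Ro.from_rotvec(s['ee_rot']).as_matrix();print(s['tool_pos'].round(4))
o=-np.array(im['R']).T@im['t'];ot=R.T@(o-s['tool_pos']);Rc=np.array(im['R'])@R
def mk(p,rv):
    R1=Ro.from_rotvec(rv).as_matrix();i=dict(im);i['R']=Rc@R1.T;i['t']=-i['R']@(np.array(p)+R1@ot);return i
i1=mk([.4656,.0572,.2517],[-2.215,-2.228,0]);i2=mk([.4314,-.0044,.1634],[-2.215,-2.217,.01])
f=lambda x,y:(60+y/3,200+x/3)
for a,b in [((278,439),(173.5,340.3)),((273,490),(197.3,337.3)),((268,531),(216.5,335)),((303,113),(19,357))]:
    x,e=tri([ray(i1,f(*a)),ray(i2,b)]);print(x.round(4),round(e,4))
P=lambda c,r,z: onz(ray(i2,(r,c)),z).round(4)
print(P(340.3,173.5,.017),P(337.3,197.3,.017),P(335,216.5,.017),P(357,19,.009),P(346,147,.009))
```

```text
[ 0.4368 -0.0024  0.1688]
[0.5034 0.0104 0.0186] 0.0001
[ 0.5019 -0.0132  0.0191] 0.0001
[ 0.5001 -0.0319  0.0218] 0.0002
[0.5106 0.1462 0.0079] 0.0004
[0.5037 0.0102 0.017 ] [ 0.5024 -0.0137  0.017 ] [ 0.5014 -0.0338  0.017 ] [0.5107 0.1456 0.009 ] [0.5094 0.0348 0.009 ]
```

Emit:
jog_arm(targets=[[0.001,0.0222,0.025,0,0,1],[0.001,0.0222,0.025,0,0,1],[0.001,0.0222,0.025,0,0,0.8],[0,0,0.03,0,0,0],[0,0,0,0,0,0],[0,0,0,0,0,0],[0,0,0,0,0,0],[0,0,0,0,0,0]])

```text
t: 6.03
tool_pos: [0.5032, -0.0008, 0.0647]
ee_rot: [2.27, 2.168, 0.003]
force: [-0.1, 0.1, 0.1]
finger_gap: 0.042
grip_force: 0.0
```

Run:
```python
from look import *
look(dict(round_blade=.003,round_blade_grip=.01),cams=('wrist',),name='w3')
```

```text
t 6.0333 tcp [ 0.5032 -0.0008  0.0647] x-ang 87.35 z [ 0.003 -0.    -1.   ] q [-0.15  0.54  1.81  0.    0.79 -0.11]
wrist round_blade [143.  263.9] 0.74 [0.5056 0.0509 0.003 ]
wrist round_blade_grip [228.7 263.6] 0.56 [ 0.5027 -0.0064  0.01  ]
```

View pics/w3.png

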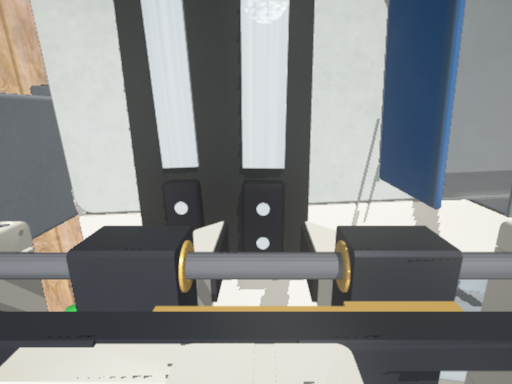

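The blade grip (col 263) is centred between the fingers (cols 225–305), so I descend and close.

Emit:
jog_arm(targets=[[0,0,0.017,0,0,0],[0,0,0.0165,0,0,0],[0,0,0,0,0,0],[0,0,0,0,0,0]])

```text
t: 6.52
tool_pos: [0.5025, -0.0009, 0.0297]
ee_rot: [2.273, 2.169, 0.0]
force: [0.5, 0.1, 0.4]
finger_gap: 0.0418
grip_force: 0.0
```

Emit:
jog_arm(targets=[[0,0,0,0,0,0],[0,0,0,0,0,0],[0,0,0,0,0,0],[0,0,0,0,0,0]], claw=0.0)

```text
t: 6.85
tool_pos: [0.5026, -0.0009, 0.0298]
ee_rot: [2.272, 2.169, 0.001]
force: [-0.2, 0.2, 3.5]
finger_gap: 0.0278
grip_force: 30.0
```

Emit:
jog_arm(targets=[[0,0,-0.02,0,0,0],[0,0,-0.03,0,0,0],[0,0,-0.03,0,0,0],[0,0,-0.03,0,0,0],[0,0,0,0,0,0],[0,0,0,0,0,0]])

```text
t: 7.35
tool_pos: [0.5031, -0.001, 0.1407]
ee_rot: [2.27, 2.167, 0.003]
force: [-0.8, 0.2, -2.1]
finger_gap: 0.0278
grip_force: 30.0
```

Run:
```python
from look import *
ims=look(dict(stand=0,target=.045,round_blade_nose=.12),cams=('wrist','scene','side'),name='w4')
rs={}
qs=['stand','target','sensor_face','thumb_pad','lever_hub','lever_grip','round_blade_nose','round_blade_grip']
for c in ims:
    for q in qs:
        for a in nets.tip_of(q,c)[:1]:
            if a['conf']>.3: rs.setdefault(q,[]).append(ray(ims[c],a['location']))
for q in rs:
    if len(rs[q])>1: x,e=tri(rs[q]);print(q,x.round(4),round(e,4),len(rs[q]))
```

```text
t 7.35 tcp [ 0.5031 -0.001   0.1407] x-ang 87.34 z [ 0.004 -0.001 -1.   ] q [-0.15  0.42  1.74 -0.    0.97 -0.11]
wrist stand [262.9 451.3] 0.56 [ 0.6935 -0.0887  0.    ]
wrist target [290.5 468.7] 0.9 [ 0.6813 -0.0907  0.045 ]
scene stand [217.2 303.2] 0.7 [ 0.6893 -0.1024  0.    ]
scene target [207.6 298.9] 0.62 [ 0.6679 -0.1012  0.045 ]
side stand [232.9 199.7] 0.83 [ 0.7048 -0.0883  0.    ]
side target [212.1 207.2] 0.88 [ 0.6751 -0.1008  0.045 ]
side target [194.3 305.3] 0.66 [ 0.3944 -0.0507  0.045 ]
side round_blade_nose [207.9 328.3] 0.91 [0.5153 0.1581 0.12  ]
stand [ 0.6995 -0.0962 -0.0084] 0.0032 3
target [ 0.6775 -0.0951  0.0433] 0.0064 3
sensor_face [ 0.6778 -0.0914  0.0596] 0.0038 3
lever_hub [ 0.7118 -0.0893  0.09  ] 0.0445 3
round_blade_grip [ 0.5008 -0.0109  0.1204] 0.0048 3
thumb_pad [ 0.6336 -0.0799  0.115 ] 0.0075 2
lever_grip [ 0.6981 -0.0269  0.1492] 0.0016 2
```

Emit:
jog_arm(targets=[[0,0,-0.04,0,0,0],[0,0,-0.04,0,0,6.8],[0,0,-0.04,0,0,6.8],[0,0,-0.04,0,0,6.8],[0,0,0,0,0,6.8],[0,0,0,0,0,6.8],[0,0,0,0,0,6.8],[0,0,0,0,0,6.8],[0,0,0,0,0,6.8],[0,0,0,0,0,6.8]])

```text
t: 9.98
tool_pos: [0.5022, -0.0008, 0.2991]
ee_rot: [-3.062, -0.701, 0.0]
force: [-0.7, -1.1, -2.4]
finger_gap: 0.0272
grip_force: 30.0
```

Emit:
jog_arm(targets=[[0,0,0,0,0,6.8],[0,0,0,0,0,6.8],[0,0,0,0,0,6.8],[0,0,0,0,0,5.6],[0,0,0,0,0,0],[0,0,0,0,0,0],[0,0,0,0,0,0]])

```text
t: 10.57
tool_pos: [0.5023, -0.0008, 0.2992]
ee_rot: [-3.141, -0.008, 0.0]
force: [0.4, -0.1, -1.1]
finger_gap: 0.0277
grip_force: 30.0
```

Run:
```python
from look import *
ims=look(dict(stand=0,target=.045,sensor_face=.06,thumb_pad=.115,lever_hub=.1,lever_grip=.14),cams=('wrist','scene','side'),name='w5')
```

```text
t 10.5667 tcp [ 0.5023 -0.0008  0.2992] x-ang 0.3 z [-0.  0. -1.] q [-0.15  0.27  1.5   0.    1.38  1.41]
wrist stand [ 16.5 336.3] 0.59 [ 0.6954 -0.0945  0.    ]
wrist target [ 18.5 343.6] 0.89 [ 0.6806 -0.0934  0.045 ]
wrist sensor_face [ 12.5 344.7] 0.88 [ 0.6824 -0.0906  0.06  ]
wrist sensor_face [193.9 229.9] 0.56 [0.4699 0.0438 0.06  ]
wrist thumb_pad [ 43.2 348.1] 0.58 [ 0.6395 -0.0827  0.115 ]
scene stand [214.  302.2] 0.63 [ 0.6963 -0.0931  0.    ]
scene stand [310.4 262.5] 0.6 [ 0.4191 -0.2265  0.    ]
scene target [207.1 299.6] 0.62 [ 0.6705 -0.1012  0.045 ]
scene sensor_face [197.5 299.6] 0.72 [ 0.683  -0.0883  0.06  ]
scene lever_hub [225.1 200.8] 0.72 [ 0.423  -0.0319  0.1   ]
scene lever_hub [167.1 312.2] 0.46 [ 0.755  -0.0616  0.1   ]
scene lever_grip [160.1 287.7] 0.57 [ 0.6893 -0.0352  0.14  ]
scene lever_grip [310.9 257.9] 0.54 [ 0.3385 -0.2864  0.14  ]
side stand [234.7 200.2] 0.9 [ 0.7075 -0.0794  0.    ]
side target [211.1 208.7] 0.73 [ 0.6694 -0.1038  0.045 ]
side sensor_face [207.9 206.4] 0.73 [ 0.679  -0.0955  0.06  ]
side thumb_pad [188.  223.5] 0.72 [ 0.6429 -0.0686  0.115 ]
side lever_hub [200.9 189.7] 0.84 [ 0.7294 -0.0749  0.1   ]
side lever_hub [183.2 219.9] 0.2 [ 0.6187 -0.1343  0.1   ]
side lever_grip [187.8 211.4] 0.86 [ 0.6927 -0.0314  0.14  ]
side lever_grip [190.7 264.1] 0.7 [0.603  0.0469 0.14  ]
```

View pics/w5.png

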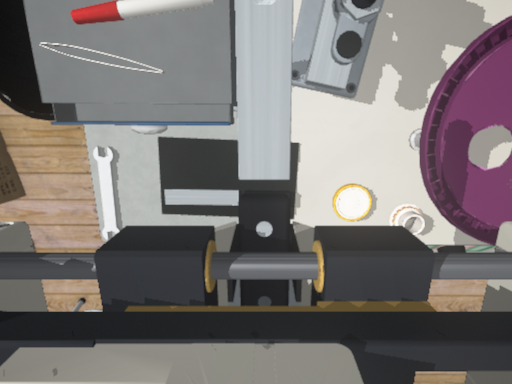

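The view shows the stand's front end at the top (front edge from about col 295, row 75 to col 357, row 95). The stand is turned a good 15° clockwise and the blade hangs straight. I'll tilt the camera forward to see all of it.

Emit:
jog_arm(targets=[[0,0,0,0,7,0],[0,0,0,0,7,0],[0,0,0,0,7,0],[0,0,0,0,7,0],[0,0,0,0,0,0],[0,0,0,0,0,0],[0,0,0,0,0,0]])

```text
t: 12.2
tool_pos: [0.5035, -0.0012, 0.3005]
ee_rot: [-3.048, -0.003, -0.759]
force: [-0.2, -0.4, -1.4]
finger_gap: 0.0277
grip_force: 30.0
```

Run:
```python
from look import *
ims=look(dict(stand=0,target=.045,sensor_face=.06,thumb_pad=.115,lever_hub=.1,lever_grip=.14),cams=('wrist',),name='w6')
im=ims['wrist'];np.savez('w6',R=im['R'],t=im['t'],k=[im[a] for a in('fx','fy','cx','cy')])
a=cv2.imread('pics/w6.png')[0:300,200:500];cv2.imwrite('pics/w6c.png',cv2.resize(a,(600,600),interpolation=cv2.INTER_CUBIC))
```

```text
t 12.2 tcp [ 0.5035 -0.0012  0.3005] x-ang 0.13 z [ 0.469  0.001 -0.883] q [-0.21  0.03  1.88  0.15  0.76  1.27]
wrist stand [ 86.1 290.8] 0.47 [ 0.7929 -0.0465  0.    ]
wrist target [138.7 326. ] 0.78 [ 0.6772 -0.0925  0.045 ]
wrist sensor_face [132.4 328.7] 0.63 [ 0.6804 -0.0934  0.06  ]
wrist thumb_pad [142.1 333.3] 0.85 [ 0.6428 -0.0855  0.115 ]
wrist lever_hub [ 72.8 320.2] 0.73 [ 0.7488 -0.0765  0.1   ]
wrist lever_hub [148.2 264.5] 0.73 [ 0.6405 -0.0015  0.1   ]
wrist lever_grip [ 86.7 288.5] 0.74 [ 0.7021 -0.0297  0.14  ]
```

View pics/w6c.png

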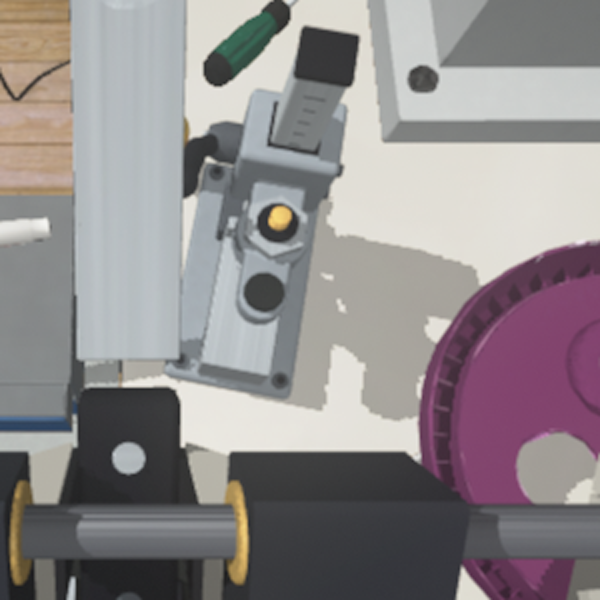

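The tilted view shows the whole stand: column top near crop (325,55), connector (280,218), thumb pad (264,292), block front edge (203,366)–(273,377). The lever handle is just hidden by the blade. I'll fit the stand pose to these points.

```bash
cat > fit.py <<'E'
from h import *
from scipy.optimize import least_squares
d=np.load('w6.npz');im=dict(R=d['R'],t=d['t'],fx=d['k'][0],fy=d['k'][1],cx=d['k'][2],cy=d['k'][3])
O=[((203,366),(-.075,.025,.045)),((273,377),(-.075,-.025,.045)),((264,292),(-.043,0,'p')),((280,218),(0,0,'c')),
((293,76),(.046,.014,.192)),((352,84),(.046,-.014,.192)),((302,28),(.074,.014,.192)),((359,38),(.074,-.014,.192)),((167,376),(-.08,.05,0)),((290,397),(-.08,-.05,0))]
def W(p,l):
    x,y,a,g=p[:4];z={'p':.045+g+.055,'c':.045+g+.071}.get(l[2],l[2])
    return np.array([x+np.cos(a)*l[0]-np.sin(a)*l[1],y+np.sin(a)*l[0]+np.cos(a)*l[1],z])
def res(p):
    return np.array([proj(im,W(p,l))-np.array([c[1]/2,c[0]/2+200]) for c,l in O]).ravel()
s=least_squares(res,[.677,-.095,-.2,.014],loss='soft_l1')
p=s.x;print(p.round(4),np.degrees(p[2]).round(2));print(res(p).reshape(-1,2).round(1))
np.save('stand.npy',p)
for n,l in dict(pad=(-.043,0,'p'),hub=(.06,.031,.045+p[3]+.045),push=(.018,.062,.1)).items():print(n,W(p,l).round(4))
# check in fixed cams
for c in ['scene','side']:
    i=vision.get_image(c)
    for n,l in dict(target=(0,0,.045),thumb_pad=(-.043,0,'p'),sensor_face=(0,0,.045+p[3]),stand=(.015,0,0)).items():
        r=nets.tip_of(n,c);print(c,n,proj(i,W(p,l)).round(1),r[0]['location'] if r else 0)
E
python3 fit.py
```

```text
[ 0.6788 -0.0926 -0.1809  0.014 ] -10.37
[[-0.1 -0. ]
 [ 0.6 -0.3]
 [ 1.2  0.9]
 [ 0.   0.7]
 [-1.5  1.7]
 [-1.3 -0.6]
 [-0.1  0.4]
 [-1.  -1.4]
 [ 2.3 -1.7]
 [ 3.1 -0.3]]
pad [ 0.6365 -0.0849  0.114 ]
hub [ 0.7434 -0.0729  0.104 ]
push [ 0.7077 -0.0349  0.1   ]
scene target [203.8 299.2] [208.5, 298.7]
scene thumb_pad [188.2 287.4] [187.6, 281.9]
scene sensor_face [199.5 299.7] [197.2, 299.3]
scene stand [214.9 302.2] [216.2, 304.4]
side target [213.7 207.3] [212.7, 206.4]
side thumb_pad [185.7 222.6] [185.5, 219.5]
side sensor_face [208.7 207. ] [209.3, 209.3]
side stand [230.5 202.6] [233.1, 201.9]
```

Emit:
jog_arm(targets=[[0,0,0,0,-7,0],[0,0,0,0,-7,0],[0,0,0,0,-7,0],[0,0,0,0,-7,0],[0,0,0,0,0,5.3],[0,0,0,0,0,5.3],[0,0,0,0,0,0],[0,0,0,0,0,0]])

```text
t: 13.72
tool_pos: [0.5025, -0.0009, 0.2991]
ee_rot: [-3.129, 0.282, -0.0]
force: [-0.9, 0.3, -1.3]
finger_gap: 0.0279
grip_force: 30.0
```

Emit:
jog_arm(targets=[[-0.0078,0.0098,0.034,0,0,0],[-0.0078,0.0098,0.034,0,0,0],[-0.0078,0.0098,0.034,0,0,0],[-0.0078,0.0098,0.034,0,0,0],[-0.0078,0.0098,0.034,0,0,0],[-0.0078,0.0098,0.034,0,0,0],[0,0,0,0,0,0],[0,0,0,0,0,0],[0,0,0,0,0,0]])

```text
t: 14.47
tool_pos: [0.4475, -0.0504, 0.0971]
ee_rot: [3.128, -0.285, 0.006]
force: [0.4, -0.7, -2.0]
finger_gap: 0.0277
grip_force: 30.0
```

```bash
cat > rel.py <<'E'
from look import *
from fit import p,W
def rel():
    s=env.observe();R=Ro.from_rotvec(s['ee_rot']).as_matrix();a=p[2]
    d=s['tool_pos']-[p[0],p[1],0];c,n=np.cos(a),np.sin(a)
    print('t',round(float(s['t']),2),'tcp in target',np.round([c*d[0]+n*d[1],-n*d[0]+c*d[1],d[2]],4),'yawerr',np.degrees(np.arctan2(R[1,0],R[0,0])-a).round(2),'z',R[:,2].round(3),'F',s['force'].round(1),'q6',s['qpos'].round(2))
E
sed -i 's/^# check.*/if __name__=="__main__":\n  pass\nimport sys\nif __name__!="__main__": raise_stop=1\nelse: raise_stop=0/; s/^for c in \[.scene.,.side.\]:/for c in ([] if raise_stop else ["scene","side"]):/; s/print(res(p).*$/pass/' fit.py
python3 - <<'E'
from rel import *
rel()
for c in ['scene','side']:
    im=vision.get_image(c)
    for a in nets.tip_of('round_blade_nose',c)[:1]: print(c,a)
    s=env.observe();R=Ro.from_rotvec(s['ee_rot']).as_matrix()
    print(proj(im,s['tool_pos']+R@np.array([.147,0,.024])).round(1))
    if c=='side': cv2.imwrite('pics/s7.png',cv2.resize(im['frame'][130:280,120:320,::-1],(800,600),interpolation=cv2.INTER_CUBIC))
E
```

```text
[ 0.6788 -0.0926 -0.1809  0.014 ] -10.37
pad [ 0.6365 -0.0849  0.114 ]
hub [ 0.7434 -0.0729  0.104 ]
push [ 0.7077 -0.0349  0.1   ]
t 14.47 tcp in target [-2.352e-01 -1.000e-04  9.710e-02] yawerr -0.05 z [ 0.004 -0.001 -1.   ] F [ 0.4 -0.7 -2. ] q6 [-0.28  0.41  1.93  0.    0.8   1.47]
scene {'location': [311.5, 262.1], 'conf': 0.71}
[208.  270.6]
side {'location': [202.2, 241.9], 'conf': 0.76}
[197.7 240.2]
```

View pics/s7.png

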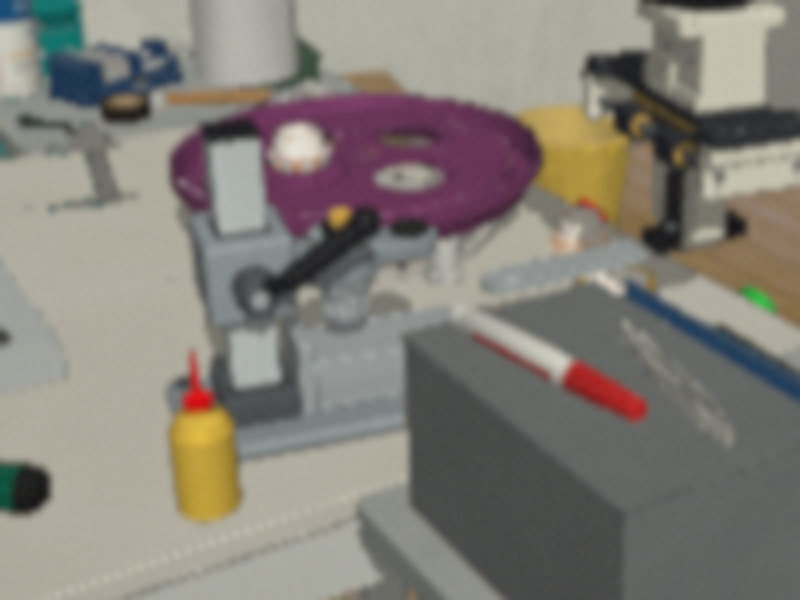

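The side view shows the blade level, its nose (crop 485,282) just in front of the block and above its top, with the sensor clear behind. Nose sag is a few mm at most. I'll advance over the block, then lower gently until it touches.

Emit:
jog_arm(targets=[[0,0,0.015,0,0,0],[0.016,0,0,0,0,0],[0.016,0,0,0,0,0],[0.016,0,0,0,0,0],[0,0,0,0,0,0],[0,0,0,0,0,0],[0,0,0,0,0,0]])

```text
t: 15.25
tool_pos: [0.4832, -0.0558, 0.0777]
ee_rot: [-3.125, 0.284, 0.037]
force: [-24.7, 5.3, 1.1]
finger_gap: 0.0279
grip_force: 29.9
```

Emit:
jog_arm(targets=[[0,0,0.002,0,0,0],[0,0,0.002,0,0,0],[0,0,0,0,0,0],[0,0,0,0,0,0]])

```text
t: 15.58
tool_pos: [0.4832, -0.0559, 0.074]
ee_rot: [-3.125, 0.284, 0.036]
force: [-24.7, 5.1, 2.7]
finger_gap: 0.0274
grip_force: 30.0
```

Run:
```python
from rel import *
rel()
im=vision.get_image('side');cv2.imwrite('pics/s8.png',cv2.resize(im['frame'][160:250,150:270,::-1],(800,600),interpolation=cv2.INTER_CUBIC))
```

```text
[ 0.6788 -0.0926 -0.1809  0.014 ] -10.37
pad [ 0.6365 -0.0849  0.114 ]
hub [ 0.7434 -0.0729  0.104 ]
push [ 0.7077 -0.0349  0.1   ]
t 15.58 tcp in target [-0.199   0.0009  0.074 ] yawerr -0.01 z [-0.023  0.006 -1.   ] F [-24.7   5.1   2.7] q6 [-0.27  0.51  1.83 -0.    0.82  1.48]
```

View pics/s8.png

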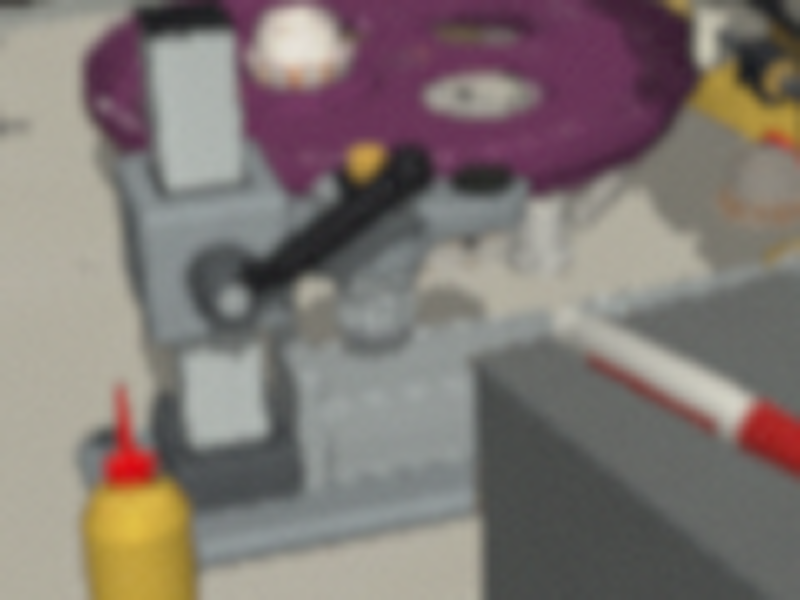

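Contact: 25 N along −x means the nose butted the block's front face (the blade sags more than estimated) and it probably slipped back in the grip. I'll back off, raise and measure the nose.

Emit:
jog_arm(targets=[[-0.02,0,0,0,0,0],[-0.03,0,0,0,0,0],[-0.02,0,-0.03,0,0,0],[0,0,-0.04,0,0,0],[0,0,-0.03,0,0,0],[0,0,0,0,0,0],[0,0,0,0,0,0],[0,0,0,0,0,0]])

```text
t: 16.3
tool_pos: [0.4239, -0.046, 0.1763]
ee_rot: [-3.129, 0.286, -0.001]
force: [0.8, 0.8, -1.6]
finger_gap: 0.0277
grip_force: 30.0
```

Run:
```python
from rel import *
rel()
s=env.observe();R=Ro.from_rotvec(s['ee_rot']).as_matrix();rs={}
for c in ['scene','side','wrist']:
    im=vision.get_image(c)
    for q in ['round_blade_nose','round_blade_grip','round_blade']:
        for a in nets.tip_of(q,c)[:2]: print(c,q,np.round(a['location'],1),round(a['conf'],2)); rs.setdefault(q,[]).append((c,ray(im,a['location'])))
    for L in (.124,.147): print(c,'pred',L,proj(im,s['tool_pos']+R@np.array([L,0,.024])).round(1))
    save(im,'b_'+c)
for q in rs:
    d=rs[q]
    for i in range(len(d)):
        for j in range(i):
            if d[i][0]!=d[j][0]:
                x,e=tri([d[i][1],d[j][1]])
                if e<.012: print(q,d[i][0],d[j][0],x.round(4),round(e,4),'tool',(R.T@(x-s['tool_pos'])).round(4))
a=cv2.imread('pics/b_scene.png')[150:260,200:340];b=cv2.imread('pics/b_side.png')[140:230,190:305];c=cv2.imread('pics/b_wrist.png')[0:300,130:400]
f=lambda i,w,h:cv2.resize(i,(w,h),interpolation=cv2.INTER_CUBIC)
cv2.imwrite('pics/b.png',np.hstack([np.vstack([f(a,380,299),f(b,380,297)]),f(c,416,596)]))
```

```text
[ 0.6788 -0.0926 -0.1809  0.014 ] -10.37
pad [ 0.6365 -0.0849  0.114 ]
hub [ 0.7434 -0.0729  0.104 ]
push [ 0.7077 -0.0349  0.1   ]
t 16.3 tcp in target [-0.2591  0.      0.1763] yawerr -0.07 z [ 0.001 -0.    -1.   ] F [ 0.8  0.8 -1.6] q6 [-0.29  0.25  1.89  0.    1.    1.46]
scene round_blade_nose [191.1 255.6] 0.85
scene round_blade_grip [213.6 193.1] 0.6
scene pred 0.124 [189.3 254.7]
scene pred 0.147 [185.6 263.5]
side round_blade_nose [165.  254.8] 0.88
side round_blade_nose [183.7 219.6] 0.37
side round_blade_grip [155.8 308.4] 0.71
side round_blade_grip [182.7 220.8] 0.46
side round_blade [163.6 291.6] 0.8
side pred 0.124 [166.2 257. ]
side pred 0.147 [167.4 248.5]
wrist round_blade_grip [284.5 261.9] 0.84
wrist round_blade [182.9 263.1] 0.91
wrist pred 0.124 [ -6.4 263.3]
wrist pred 0.147 [-65.9 263.3]
round_blade_nose side scene [ 0.545  -0.0754  0.1528] 0.0025 tool [0.1244 0.007  0.0235]
round_blade_grip side scene [ 0.3963 -0.0451  0.1599] 0.0005 tool [-0.0274  0.0042  0.0163]
round_blade_grip wrist scene [ 0.3983 -0.0407  0.1559] 0.0005 tool [-0.0262 -0.0005  0.0203]
round_blade_grip wrist side [ 0.4012 -0.0408  0.1617] 0.0003 tool [-0.0233 -0.0009  0.0145]
round_blade wrist side [ 0.4533 -0.0499  0.1466] 0.0031 tool [ 0.0296 -0.0014  0.0297]
```

View pics/b.png

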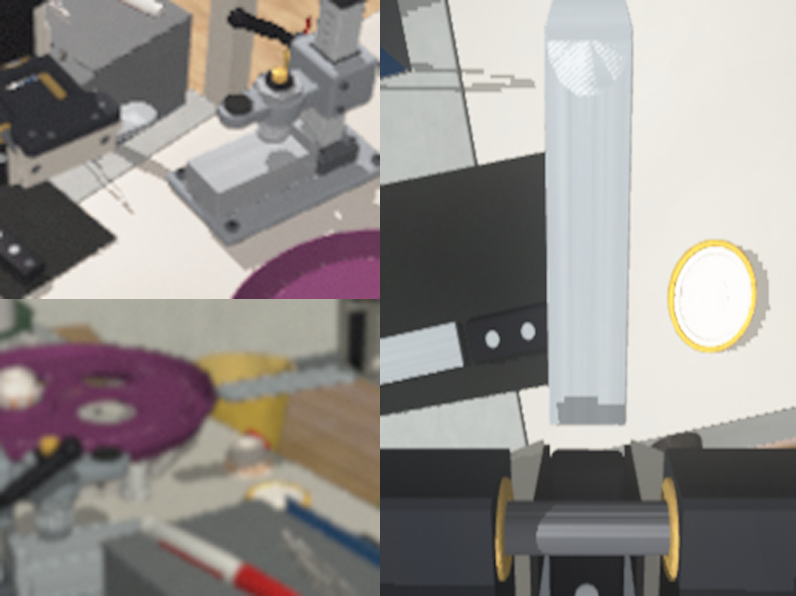

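The combined view shows the blade slipped straight back in the fingers. The nose is now about 124 mm ahead of the TCP, level, and centred in the grip. I'll insert it from here, let it rest, then regrip further back.

Emit:
jog_arm(targets=[[0.02,0,0.03,0,0,0],[0.02,0,0.03,0,0,0],[0,0,0.03,0,0,0],[0,0,0.004,0,0,0],[0,0,0,0,0,0],[0,0,0,0,0,0]])

```text
t: 17.4
tool_pos: [0.4634, -0.0534, 0.083]
ee_rot: [-3.128, 0.287, -0.0]
force: [0.5, -0.6, -1.3]
finger_gap: 0.0279
grip_force: 30.0
```

Run:
```python
from rel import *
rel()
s=env.observe();R=Ro.from_rotvec(s['ee_rot']).as_matrix();r=[]
for c in ['scene','side']:
    im=vision.get_image(c)
    for a in nets.tip_of('round_blade_nose',c)[:2]: print(c,np.round(a['location'],1),round(a['conf'],2))
    for h in (.018,.024,.03): print('pred',proj(im,s['tool_pos']+R@np.array([.124,0,h])).round(1))
    print('block edge',proj(im,W(p,(-.075,0,.045))).round(1))
```

```text
[ 0.6788 -0.0926 -0.1809  0.014 ] -10.37
pad [ 0.6365 -0.0849  0.114 ]
hub [ 0.7434 -0.0729  0.104 ]
push [ 0.7077 -0.0349  0.1   ]
t 17.4 tcp in target [-2.189e-01 -2.000e-04  8.300e-02] yawerr -0.1 z [ 0.  0. -1.] F [ 0.5 -0.6 -1.3] q6 [-0.28  0.46  1.9   0.    0.79  1.47]
scene [217.  268.7] 0.93
pred [212.2 267.9]
pred [214.  267.8]
pred [215.9 267.6]
block edge [215.1 274.2]
side [203.1 241.8] 0.89
pred [200.2 242.5]
pred [202.3 242.6]
pred [204.4 242.6]
block edge [208.6 235.5]
```

Emit:
jog_arm(targets=[[0,0,-0.004,0,0,0],[0.01,0,0,0,0,0],[0.01,0,0,0,0,0],[0.005,0,0,0,0,0],[0,0,0,0,0,0],[0,0,0,0,0,0]])

```text
t: 18.1
tool_pos: [0.4877, -0.058, 0.0865]
ee_rot: [-3.128, 0.287, 0.0]
force: [-0.5, 0.0, -1.3]
finger_gap: 0.0278
grip_force: 30.0
```

Emit:
jog_arm(targets=[[0.01,0,0,0,0,0],[0.015,0,0,0,0,0],[0.015,0,0,0,0,0],[0,0,0,0,0,0],[0,0,0,0,0,0],[0,0,0,0,0,0]])

```text
t: 18.6
tool_pos: [0.526, -0.0649, 0.0859]
ee_rot: [-3.128, 0.286, 0.003]
force: [-0.6, 0.0, -1.4]
finger_gap: 0.0278
grip_force: 30.0
```

Emit:
jog_arm(targets=[[0,0,0.003,0,0,0],[0,0,0.003,0,0,0],[0,0,0,0,0,0],[0,0,0,0,0,0]])

```text
t: 18.93
tool_pos: [0.5268, -0.0651, 0.0799]
ee_rot: [-3.128, 0.287, 0.001]
force: [-1.1, 0.6, -1.2]
finger_gap: 0.0279
grip_force: 30.0
```

Emit:
jog_arm(targets=[[0,0,0.002,0,0,0],[0,0,0.002,0,0,0],[0,0,0,0,0,0],[0,0,0,0,0,0]])

```text
t: 19.27
tool_pos: [0.5272, -0.0652, 0.076]
ee_rot: [-3.128, 0.287, 0.001]
force: [-0.8, -0.4, -2.2]
finger_gap: 0.0278
grip_force: 30.0
```

Emit:
jog_arm(targets=[[0,0,0.002,0,0,0],[0,0,0.001,0,0,0],[0,0,0,0,0,0],[0,0,0,0,0,0]])

```text
t: 19.6
tool_pos: [0.5275, -0.0653, 0.0734]
ee_rot: [3.128, -0.287, 0.001]
force: [0.4, -0.3, 0.1]
finger_gap: 0.0279
grip_force: 30.0
```

Emit:
jog_arm(targets=[[0,0,0.001,0,0,0],[0.008,0,0,0,0,0],[0.009,0,0,0,0,0],[0.009,0,0,0,0,0],[0,0,0,0,0,0],[0,0,0,0,0,0]])

```text
t: 20.1
tool_pos: [0.5537, -0.0702, 0.0722]
ee_rot: [3.128, -0.287, 0.002]
force: [0.8, -0.2, 0.0]
finger_gap: 0.0273
grip_force: 30.0
```

Run:
```python
from rel import *
rel()
```

```text
[ 0.6788 -0.0926 -0.1809  0.014 ] -10.37
pad [ 0.6365 -0.0849  0.114 ]
hub [ 0.7434 -0.0729  0.104 ]
push [ 0.7077 -0.0349  0.1   ]
t 20.1 tcp in target [-0.1271 -0.0005  0.0722] yawerr -0.11 z [ 0.001 -0.    -1.   ] F [ 0.8 -0.2  0. ] q6 [-0.26  0.6   1.65  0.    0.89  1.49]
```

Emit:
jog_arm(targets=[[0.008,0,0,0,0,0],[0.008,0,0,0,0,0],[0.008,0,0,0,0,0],[0,0,0,0,0,0],[0,0,0,0,0,0],[0,0,0,0,0,0]])

```text
t: 20.6
tool_pos: [0.5768, -0.0744, 0.0722]
ee_rot: [3.128, -0.287, 0.001]
force: [0.3, -0.6, -0.2]
finger_gap: 0.0275
grip_force: 30.0
```

Emit:
jog_arm(targets=[[0,0,0,0,0,0],[0,0,0,0,0,0],[0,0,0,0,0,0]], claw=0.045)

```text
t: 20.85
tool_pos: [0.5759, -0.0742, 0.072]
ee_rot: [-3.128, 0.287, 0.002]
force: [0.7, 0.2, 0.2]
finger_gap: 0.0422
grip_force: 0.0
```

Run:
```python
from rel import *
rel()
s=env.observe();R=Ro.from_rotvec(s['ee_rot']).as_matrix();r={}
for c in ['scene','side','wrist']:
    im=vision.get_image(c)
    for q in ['round_blade','round_blade_grip','sensor_face','round_blade_nose']:
      for a in nets.tip_of(q,c)[:2]: print(c,q,np.round(a['location'],1),round(a['conf'],2))
    print('pred grip(blade level nose .021)',proj(im,W(p,(.021-.155,0,.052))).round(1),'blade',proj(im,W(p,(.021-.095,0,.045))).round(1),'nose',proj(im,W(p,(.021,0,.048))).round(1))
```

```text
[ 0.6788 -0.0926 -0.1809  0.014 ] -10.37
pad [ 0.6365 -0.0849  0.114 ]
hub [ 0.7434 -0.0729  0.104 ]
push [ 0.7077 -0.0349  0.1   ]
t 20.85 tcp in target [-0.1045 -0.0004  0.072 ] yawerr -0.1 z [-0.001  0.    -1.   ] F [0.7 0.2 0.2] q6 [-0.26  0.64  1.58  0.    0.93  1.49]
scene round_blade [215.1 281.7] 0.55
scene round_blade_grip [220.2 255. ] 0.76
scene sensor_face [199.6 301.4] 0.81
scene sensor_face [168.3 312.9] 0.25
pred grip(blade level nose .021) [222.4 253.7] blade [215.  274.6] nose [199.8 306.1]
side round_blade [209.1 235.6] 0.63
side round_blade_grip [197.7 253.6] 0.69
side round_blade_grip [201.6 271.7] 0.69
side sensor_face [210.1 205.2] 0.71
side round_blade_nose [212.2 199.3] 0.76
pred grip(blade level nose .021) [202.4 256.6] blade [208.7 235.1] nose [214.1 199. ]
wrist round_blade [179.1 263.9] 0.73
wrist round_blade_grip [ 32.2 259.9] 0.37
pred grip(blade level nose .021) [289.2 263.1] blade [188.1 262.9] nose [ -7.8 262.4]
```

Emit:
jog_arm(targets=[[-0.01,0,0,0,0,0],[-0.012,0,0,0,0,0],[-0.01,0,0,0,0,0],[0,0,0,0,0,0],[0,0,0,0,0,0],[0,0,0,0,0,0]])

```text
t: 22.1
tool_pos: [0.5458, -0.0688, 0.0725]
ee_rot: [3.128, -0.287, 0.002]
force: [0.2, -0.1, -0.2]
finger_gap: 0.0453
grip_force: 0.0
```

Run:
```python
from rel import *
rel()
s=env.observe();R=Ro.from_rotvec(s['ee_rot']).as_matrix()
for c in ['side','wrist']:
    im=vision.get_image(c);
    for q in ['round_blade','round_blade_grip','round_blade_nose']:
      for a in nets.tip_of(q,c)[:2]: print(c,q,np.round(a['location'],1),round(a['conf'],2))
    print('steel/grip joint',proj(im,W(p,(.021-.12,0,.051))).round(1),proj(im,W(p,(.021-.12,.014,.051))).round(1),proj(im,W(p,(.021-.12,-.014,.051))).round(1),proj(im,W(p,(-.075,.025,.045))).round(1),proj(im,W(p,(-.075,-.025,.045))).round(1))
save(im,'w9')
g=cv2.cvtColor(im['frame'],cv2.COLOR_RGB2GRAY);print('col263',g[100:260:5,263]);print('row150',g[150,200:330:3]);print('row 40',g[40,200:330:3])
```

```text
[ 0.6788 -0.0926 -0.1809  0.014 ] -10.37
pad [ 0.6365 -0.0849  0.114 ]
hub [ 0.7434 -0.0729  0.104 ]
push [ 0.7077 -0.0349  0.1   ]
t 22.1 tcp in target [-0.1351 -0.0005  0.0725] yawerr -0.11 z [ 0.001 -0.    -1.   ] F [ 0.2 -0.1 -0.2] q6 [-0.26  0.59  1.67  0.    0.88  1.49]
side round_blade [209.8 234.8] 0.8
side round_blade_grip [200.6 252.7] 0.64
side round_blade_nose [215.  198.5] 0.65
steel/grip joint [204.9 244.1] [207.1 246.1] [202.8 242.2] [212.6 238.9] [204.7 232.3]
wrist round_blade [124.3 265.1] 0.84
wrist round_blade_grip [232.7 261.3] 0.91
steel/grip joint [179.2 262.9] [179.2 236.7] [179.1 289. ] [132.9 216. ] [132.7 309.6]
col263 [180 180 181 181 182 182 183 183 183 183 182 184 217 217 218  56  60  58
  57  56 163 180 128 103  44  44  42  40  40 124 127  74]
row150 [215 216 215 216 216 215 216 216 216 217 217 217 217 180 183 183 187 184
 183 185 183 182 180 182 184 185 184 179 178 175 154 219 219 219 219 219
 220 219 218 218 218 175 158 158]
row 40 [156 155 154 161 175 109  56  54  53  53  50  50  50  49  49  48  48  48
  45  46  47  47  45  46  47  49  46  46  46  46  47  45  39 110 109 104
 120 110 109 109 110 110 111 110]
```

Emit:
jog_arm(targets=[[0,0,0,0,0,0],[0,0,0,0,0,0],[0,0,0,0,0,0],[0,0,0,0,0,0]], claw=0.0)

```text
t: 22.83
tool_pos: [0.545, -0.0686, 0.0722]
ee_rot: [-3.128, 0.287, -0.0]
force: [0.5, 0.1, -0.5]
finger_gap: 0.0278
grip_force: 30.0
```

Emit:
jog_arm(targets=[[0.002,0,0,0,0,0],[0.001,0,0,0,0,0],[0,0,0,0,0,0],[0,0,0,0,0,0]])

```text
t: 23.17
tool_pos: [0.5482, -0.0691, 0.0722]
ee_rot: [-3.128, 0.287, -0.001]
force: [0.6, 0.5, -0.2]
finger_gap: 0.0277
grip_force: 30.0
```

Emit:
jog_arm(targets=[[0.002,0,0,0,0,0],[0,0,0,0,0,0],[0,0,0,0,0,0]])

```text
t: 23.42
tool_pos: [0.5489, -0.0692, 0.072]
ee_rot: [-3.128, 0.286, 0.004]
force: [-5.2, 0.2, 3.7]
finger_gap: 0.0274
grip_force: 30.0
```

Emit:
jog_arm(targets=[[0,0,0,0,0,0],[0,0,0,0,0,0],[0,0,0,0,0,0],[0,0,0,0,0,0]], claw=0.05)

```text
t: 23.75
tool_pos: [0.5503, -0.0695, 0.0723]
ee_rot: [3.128, -0.287, 0.001]
force: [-0.5, -0.3, 0.2]
finger_gap: 0.0485
grip_force: 0.0
```

Run:
```python
from rel import *
rel()
for c in ['side','wrist']:
    im=vision.get_image(c);
    for q in ['round_blade','round_blade_grip','round_blade_nose']:
      for a in nets.tip_of(q,c)[:1]: print(c,q,np.round(a['location'],1),round(a['conf'],2))
    print('nose .026',[proj(im,W(p,(.026-k,0,.047))).round(1) for k in (0,.095,.155)])
g=cv2.cvtColor(im['frame'],cv2.COLOR_RGB2GRAY);print('col263',g[100:260:5,263]);print('row150',g[150,200:330:3])
```

```text
[ 0.6788 -0.0926 -0.1809  0.014 ] -10.37
pad [ 0.6365 -0.0849  0.114 ]
hub [ 0.7434 -0.0729  0.104 ]
push [ 0.7077 -0.0349  0.1   ]
t 23.75 tcp in target [-0.1306 -0.0004  0.0723] yawerr -0.11 z [ 0.001 -0.    -1.   ] F [-0.5 -0.3  0.2] q6 [-0.26  0.6   1.66  0.    0.88  1.49]
side round_blade [209.1 233.1] 0.52
side round_blade_grip [200.7 253.3] 0.59
side round_blade_nose [213.7 198.4] 0.5
nose .026 [array([214.8, 197.1]), array([208.3, 233.3]), array([204.4, 254.8])]
wrist round_blade [125.6 265.1] 0.59
wrist round_blade_grip [233.9 262.9] 0.82
nose .026 [array([-89.7, 262.3]), array([130.4, 262.8]), array([236. , 263.1])]
col263 [132 181 182 182 183 183 184 184 184 185 185 185 220 219 218  53  58  58
  57  57  61 178 131 132  46  43  43  43  42 123 129  75]
row150 [216 217 217 217 217 217 217 218 218 218 218 217 218 181 183 184 188 185
 183 186 184 185 182 182 186 187 186 181 179 176 153 219 219 220 220 220
 220 220 219 219 219 159 160 160]
```

Emit:
jog_arm(targets=[[0,0,-0.025,0,0,0],[0,0,-0.035,0,0,0],[0,0,-0.035,0,0,0],[0,0,0,0,0,0],[0.029,0,0,0,0,0],[0.029,0,0,0,0,0],[0.0295,0,0,0,0,0],[0,0,0,0,0,0],[0,0,0,0,0,0],[0,0,0,0,0,0]])

```text
t: 24.98
tool_pos: [0.635, -0.0851, 0.1665]
ee_rot: [-3.128, 0.286, 0.003]
force: [0.3, -0.6, -0.5]
finger_gap: 0.0497
grip_force: 0.0
```

Emit:
jog_arm(targets=[[0,0,0.008,0,0,0],[0,0,0.007,0,0,0],[0,0,0,0,0,0],[0,0,0,0,0,0]], claw=0.0)

```text
t: 25.32
tool_pos: [0.6351, -0.0851, 0.1515]
ee_rot: [-3.128, 0.287, 0.003]
force: [-0.5, -1.1, -0.3]
finger_gap: 0.0279
grip_force: 0.0
```

Run:
```python
from rel import *
rel()
for c in ['scene','side']:
    im=vision.get_image(c)
    for q in ['round_blade_nose','round_blade','sensor_face','thumb_pad','lever_grip','lever_hub']:
      for a in nets.tip_of(q,c)[:1]: print(c,q,np.round(a['location'],1),round(a['conf'],2))
    print([proj(im,W(p,l)).round(1) for l in ((.026,0,.048),(-.069,0,.045),(0,0,.059),(-.043,0,.114),(.06,.031,.104))])
```

```text
[ 0.6788 -0.0926 -0.1809  0.014 ] -10.37
pad [ 0.6365 -0.0849  0.114 ]
hub [ 0.7434 -0.0729  0.104 ]
push [ 0.7077 -0.0349  0.1   ]
t 25.32 tcp in target [-0.0443 -0.0005  0.1515] yawerr -0.1 z [-0.002  0.001 -1.   ] F [-0.5 -1.1 -0.3] q6 [-0.25  0.64  1.31  0.    1.19  1.5 ]
scene round_blade_nose [200.2 306.9] 0.74
scene round_blade [215.1 282.7] 0.72
scene sensor_face [198.3 299.5] 0.96
scene thumb_pad [187.2 282. ] 0.92
[array([199.1, 307.6]), array([214.2, 276.3]), array([199.5, 299.7]), array([188.2, 287.3]), array([169.9, 312.9])]
side round_blade_nose [213.8 199.1] 0.73
side round_blade [209.6 236.3] 0.61
side sensor_face [209.8 205.1] 0.62
side thumb_pad [183.6 221.2] 0.65
side lever_grip [187.7 207.7] 0.63
side lever_hub [202.2 184.5] 0.66
[array([214.4, 197. ]), array([209. , 233.3]), array([208.7, 207. ]), array([185.7, 222.6]), array([201. , 184.3])]
```

Emit:
jog_arm(targets=[[0,0,0.004,0,0,0],[0,0,0.004,0,0,0],[0,0,0,0,0,0],[0,0,0,0,0,0]])

```text
t: 26.35
tool_pos: [0.6357, -0.0853, 0.1436]
ee_rot: [-3.128, 0.287, 0.002]
force: [0.9, 1.0, 1.0]
finger_gap: 0.0004
grip_force: 0.0
```

Emit:
jog_arm(targets=[[0,0,0.003,0,0,0],[0,0,0.003,0,0,0],[0,0,0,0,0,0],[0,0,0,0,0,0]])

```text
t: 26.68
tool_pos: [0.6359, -0.0853, 0.138]
ee_rot: [-3.128, 0.287, 0.001]
force: [0.2, -0.1, 0.2]
finger_gap: 0.0004
grip_force: 0.1
```

Emit:
jog_arm(targets=[[0,0,0.002,0,0,0],[0,0,0.002,0,0,0],[0,0,0,0,0,0],[0,0,0,0,0,0]])

```text
t: 27.02
tool_pos: [0.6359, -0.0853, 0.134]
ee_rot: [-3.128, 0.287, 0.001]
force: [-0.2, 1.0, 0.8]
finger_gap: 0.0002
grip_force: 0.4
```

Emit:
jog_arm(targets=[[0,0,0.002,0,0,0],[0,0,0,0,0,0],[0,0,0,0,0,0]])

```text
t: 27.27
tool_pos: [0.6359, -0.0853, 0.132]
ee_rot: [-3.128, 0.287, 0.0]
force: [-0.7, 0.2, 0.7]
finger_gap: 0.0005
grip_force: 0.5
```

Emit:
jog_arm(targets=[[0,0,0.001,0,0,0],[0,0,0.001,0,0,0],[0,0,0,0,0,0],[0,0,0,0,0,0]])

```text
t: 27.6
tool_pos: [0.6359, -0.0853, 0.1312]
ee_rot: [3.128, -0.286, 0.001]
force: [-4.6, 0.3, 8.8]
finger_gap: 0.0003
grip_force: 4.2
```

Run:
```python
from rel import *
rel()
for c in ['scene','side']:
    im=vision.get_image(c)
    for q in ['sensor_face','thumb_pad','lever_grip','lever_hub']:
      for a in nets.tip_of(q,c)[:1]: print(c,q,np.round(a['location'],1),round(a['conf'],2))
    print([[proj(im,W(p,l)).round(1) for l in ((0,0,z),(-.043,0,z+.055),(.06,.031,z+.045))] for z in (.051,.059)])
    save(im,'c_'+c)
```

```text
[ 0.6788 -0.0926 -0.1809  0.014 ] -10.37
pad [ 0.6365 -0.0849  0.114 ]
hub [ 0.7434 -0.0729  0.104 ]
push [ 0.7077 -0.0349  0.1   ]
t 27.6 tcp in target [-0.0435 -0.0005  0.1312] yawerr -0.1 z [ 0. -0. -1.] F [-4.6  0.3  8.8] q6 [-0.25  0.66  1.34  0.    1.15  1.5 ]
scene sensor_face [202.1 299.7] 0.72
scene thumb_pad [188.9 284.8] 0.72
[[array([201.9, 299.4]), array([190.8, 287.1]), array([172.4, 312.5])], [array([199.5, 299.7]), array([188.2, 287.3]), array([169.9, 312.9])]]
side sensor_face [210.1 204.8] 0.64
side thumb_pad [191.  221.9] 0.81
side lever_grip [192.2 210.3] 0.75
side lever_hub [207. 183.] 0.71
[[array([211.5, 207.2]), array([188.7, 222.8]), array([204.2, 184.5])], [array([208.7, 207. ]), array([185.7, 222.6]), array([201. , 184.3])]]
```

Emit:
jog_arm(targets=[[0,0,0,0,0,0],[0,0,0,0,0,0],[0,0,0,0,0,0],[0,0,0,0,0,0]])

```text
t: 28.43
tool_pos: [0.6359, -0.0853, 0.1313]
ee_rot: [3.128, -0.286, 0.001]
force: [-3.6, 1.0, 8.0]
finger_gap: 0.0004
grip_force: 4.2
```

Emit:
jog_arm(targets=[[0,0,-0.025,0,0,0],[0,0,-0.035,0,0,0],[0,0,-0.035,0,0,0],[0,-0.02,0,0,0,-6.9],[0,0,0,0,0,-6.9],[0,0,0,0,0,-6.9],[0,0,0,0,0,-6.9],[0,0,0,0,0,-6.9],[0,0,0,0,0,-6.9],[0,0,0,0,0,-6.9]])

```text
t: 29.27
tool_pos: [0.6397, -0.0657, 0.2248]
ee_rot: [-2.969, -1.027, 0.0]
force: [0.9, 0.2, 0.1]
finger_gap: 0.0001
grip_force: 0.0
```

Emit:
jog_arm(targets=[[0,0,0,0,0,-6.9],[0,0,0,0,0,-6.9],[0,0,0,0,0,-6.9],[0,0,0,0,0,-6.9],[0,0,0,0,0,-6.9],[0,0,0,0,0,-6.9],[0.02,0.03,0,0,0,0],[0.02,0.03,0,0,0,0],[0,0,0,0,0,0],[0,0,0,0,0,0]])

```text
t: 30.1
tool_pos: [0.7068, -0.0367, 0.223]
ee_rot: [-2.418, -2.004, 0.002]
force: [0.3, -0.2, 0.1]
finger_gap: 0.0005
grip_force: 0.0
```

Run:
```python
from rel import *
rel()
rs={}
for c in ['scene','side','wrist']:
    im=vision.get_image(c)
    for q in ['lever_grip','lever_hub','sensor_face','round_blade_nose','round_blade']:
      for a in nets.tip_of(q,c)[:1]: print(c,q,np.round(a['location'],1),round(a['conf'],2));rs.setdefault(q,[]).append(ray(im,a['location']))
    print([proj(im,W(p,l)).round(1) for l in ((.06-.065*np.cos(t),.062,.096+.065*np.sin(t)) for t in (.4,.5,.61))],'face',[proj(im,W(p,(0,0,z))).round(1) for z in (.051,.059)])
    if c=='side': x,e=tri(rs['lever_grip'][-2:]);print(x,e)
```

```text
[ 0.6788 -0.0926 -0.1809  0.014 ] -10.37
pad [ 0.6365 -0.0849  0.114 ]
hub [ 0.7434 -0.0729  0.104 ]
push [ 0.7077 -0.0349  0.1   ]
t 30.1 tcp in target [0.0175 0.06   0.223 ] yawerr 89.68 z [-0.002  0.    -1.   ] F [ 0.3 -0.2  0.1] q6 [-0.16  0.72  0.97  0.    1.46  0.03]
scene lever_grip [161.5 289. ] 0.67
scene lever_hub [166.6 312.3] 0.46
scene sensor_face [201.3 298.1] 0.59
scene round_blade_nose [200.8 309.7] 0.76
scene round_blade [216.4 282.2] 0.96
[array([165.6, 286.2]), array([163.2, 287.3]), array([160.7, 288.8])] face [array([201.9, 299.4]), array([199.5, 299.7])]
side lever_grip [191.3 207. ] 0.56
side lever_hub [204.5 182.2] 0.63
side sensor_face [213.5 205.3] 0.86
side round_blade_nose [213.4 197.9] 0.62
side round_blade [208.5 232.4] 0.87
[array([195.1, 212.8]), array([192.9, 211.5]), array([190.7, 209.7])] face [array([211.5, 207.2]), array([208.7, 207. ])]
[ 0.69993611 -0.03411665  0.13114185] 0.002722977682384958
wrist lever_grip [196.5 256. ] 0.65
wrist lever_hub [219.5 312.1] 0.58
wrist sensor_face [231.3 255.1] 0.69
wrist round_blade_nose [229.7 275.8] 0.61
wrist round_blade [230.8 190.6] 0.88
[array([196.6, 244.3]), array([198.5, 247.3]), array([200.7, 251.6])] face [array([232.4, 249.6]), array([235.2, 249.2])]
```

Emit:
jog_arm(targets=[[0.002,0,0.02,0,0,0],[0,0,0.02,0,0,0],[0,0,0.004,0,0,0],[0,0,0.004,0,0,0],[0,0,0.004,0,0,0],[0,0,0,0,0,0],[0,0,0,0,0,0]])

```text
t: 31.58
tool_pos: [0.7067, -0.0357, 0.174]
ee_rot: [2.419, 2.003, 0.001]
force: [-0.1, 0.9, 0.5]
finger_gap: 0.0006
grip_force: 0.0
```

Emit:
jog_arm(targets=[[0,0,0.003,0,0,0],[0,0,0.003,0,0,0],[0,0,0.003,0,0,0],[0,0,0.003,0,0,0],[0,0,0,0,0,0],[0,0,0,0,0,0]])

```text
t: 32.08
tool_pos: [0.7063, -0.0356, 0.1609]
ee_rot: [-2.42, -2.003, 0.0]
force: [0.7, -0.5, -0.3]
finger_gap: 0.0006
grip_force: 0.0
```

Emit:
jog_arm(targets=[[0,0,0.003,0,0,0],[0,0,0.003,0,0,0],[0,0,0.003,0,0,0],[0,0,0.003,0,0,0],[0,0,0,0,0,0],[0,0,0,0,0,0]])

```text
t: 32.58
tool_pos: [0.7062, -0.0356, 0.1487]
ee_rot: [-2.42, -2.003, 0.001]
force: [0.7, -0.3, -0.2]
finger_gap: 0.0006
grip_force: 0.0
```

Run:
```python
from rel import *
rel()
rs={}
for c in ['scene','side','wrist']:
    im=vision.get_image(c)
    for q in ['lever_grip','lever_hub']:
      for a in nets.tip_of(q,c)[:2]: print(c,q,np.round(a['location'],1),round(a['conf'],2))
    for a in nets.spot_in('lever',c)[:2]: print(c,'box',np.round(a['extent']),round(a['conf'],2))
    print([proj(im,W(p,l)).round(1) for l in ((.06-.065*np.cos(t),.062,.096+.065*np.sin(t)) for t in (.2,.4,.61))])
    s=env.observe();print('tip',proj(im,s['tool_pos']-[0,0,.025]).round(1))
```

```text
[ 0.6788 -0.0926 -0.1809  0.014 ] -10.37
pad [ 0.6365 -0.0849  0.114 ]
hub [ 0.7434 -0.0729  0.104 ]
push [ 0.7077 -0.0349  0.1   ]
t 32.58 tcp in target [0.0167 0.061  0.1487] yawerr 89.6 z [-0.001  0.    -1.   ] F [ 0.7 -0.3 -0.2] q6 [-0.16  0.76  1.08  0.    1.3   0.03]
scene lever_grip [166.3 285.5] 0.74
scene lever_hub [200.2 309. ] 0.54
scene lever_hub [171.4 310.4] 0.45
[array([170.1, 284.6]), array([165.6, 286.2]), array([160.7, 288.8])]
tip [162.6 292.1]
side lever_grip [196.6 214.5] 0.72
side lever_hub [204.5 182.6] 0.63
side box [168. 187. 229. 214.] 0.56
[array([199.8, 214.7]), array([195.1, 212.8]), array([190.7, 209.7])]
tip [194.9 205.4]
wrist lever_grip [229.  238.5] 0.9
wrist lever_hub [272.3  98.7] 0.45
wrist box [220. 222. 314. 226.] 0.59
[array([227.8, 231.5]), array([235.7, 235.8]), array([244.3, 245.7])]
tip [239.1 264.1]
```

Emit:
jog_arm(targets=[[0,0,0.003,0,0,0],[0,0,0.003,0,0,0],[0,0,0.003,0,0,0],[0,0,0.003,0,0,0],[0,0,0,0,0,0],[0,0,0,0,0,0]])

```text
t: 33.68
tool_pos: [0.7062, -0.0356, 0.1367]
ee_rot: [-2.42, -2.003, 0.001]
force: [-0.6, 0.3, -0.5]
finger_gap: 0.0004
grip_force: 0.0
```

Emit:
jog_arm(targets=[[0,0,0.003,0,0,0],[0,0,0.003,0,0,0],[0,0,0,0,0,0],[0,0,0,0,0,0]])

```text
t: 34.02
tool_pos: [0.7063, -0.0356, 0.1308]
ee_rot: [-2.42, -2.003, 0.0]
force: [-0.7, -0.6, -0.3]
finger_gap: 0.0005
grip_force: 0.0
```

Emit:
jog_arm(targets=[[0,0,0.003,0,0,0],[0,0,0.003,0,0,0],[0,0,0,0,0,0],[0,0,0,0,0,0]])

```text
t: 34.35
tool_pos: [0.7063, -0.0357, 0.1248]
ee_rot: [-2.42, -2.003, 0.0]
force: [-0.4, 0.3, -0.7]
finger_gap: 0.0006
grip_force: 0.0
```

Emit:
jog_arm(targets=[[0,0,0.003,0,0,0],[0,0,0.003,0,0,0],[0,0,0,0,0,0],[0,0,0,0,0,0]])

```text
t: 34.68
tool_pos: [0.7064, -0.0357, 0.1189]
ee_rot: [-2.42, -2.003, 0.0]
force: [0.3, 0.5, -0.2]
finger_gap: 0.0005
grip_force: 0.0
```

```bash
cat > lev.py <<'E'
from rel import *
rel()
for c in ['scene','side','wrist']:
    im=vision.get_image(c)
    for q in ['lever_grip','lever_hub','sensor_face']:
      for a in nets.tip_of(q,c)[:2]: print(c,q,np.round(a['location'],1),round(a['conf'],2))
    print([proj(im,W(p,l)).round(1) for l in ((.06-.065*np.cos(t),.062,.096+.065*np.sin(t)) for t in (-.44,-.3,-.1,.1,.4))])
E
python3 lev.py
```

```text
[ 0.6788 -0.0926 -0.1809  0.014 ] -10.37
pad [ 0.6365 -0.0849  0.114 ]
hub [ 0.7434 -0.0729  0.104 ]
push [ 0.7077 -0.0349  0.1   ]
t 34.68 tcp in target [0.0169 0.061  0.1189] yawerr 89.59 z [-0.  0. -1.] F [ 0.3  0.5 -0.2] q6 [-0.16  0.79  1.11  0.    1.24  0.03]
scene lever_grip [176.7 285.8] 0.59
scene lever_hub [169.2 311.2] 0.66
scene sensor_face [203.4 300.8] 0.59
scene sensor_face [278.5 234.3] 0.34
[array([182.4, 284.9]), array([180.2, 284.1]), array([176.5, 283.6]), array([172.4, 284. ]), array([165.6, 286.2])]
side lever_grip [209.9 215.4] 0.85
side lever_hub [203.9 186.8] 0.58
side sensor_face [213.4 204.8] 0.66
side sensor_face [211.2 214.2] 0.66
[array([216. , 213.5]), array([212.5, 214.7]), array([207.4, 215.5]), array([202.3, 215.2]), array([195.1, 212.8])]
wrist lever_grip [227.1 237.5] 0.74
[array([221.7, 240.6]), array([226.5, 234.4]), array([234.5, 228. ]), array([243.9, 225.2]), array([260.4, 230. ])]
```

Emit:
jog_arm(targets=[[0,0,0.003,0,0,0],[0,0,0.003,0,0,0],[0,0,0,0,0,0],[0,0,0,0,0,0]])

```text
t: 35.62
tool_pos: [0.7063, -0.0356, 0.113]
ee_rot: [-2.42, -2.003, 0.0]
force: [0.0, -0.2, 0.7]
finger_gap: 0.0005
grip_force: 0.2
```

Emit:
jog_arm(targets=[[0,0,0.002,0,0,0],[0,0,0.001,0,0,0],[0,0,0,0,0,0],[0,0,0,0,0,0]])

```text
t: 35.95
tool_pos: [0.7064, -0.0356, 0.1101]
ee_rot: [-2.42, -2.003, -0.0]
force: [0.5, 0.5, 0.7]
finger_gap: 0.0002
grip_force: 0.5
```

Emit:
jog_arm(targets=[[0,0,0.002,0,0,0],[0,0,0,0,0,0],[0,0,0,0,0,0]])

```text
t: 36.2
tool_pos: [0.7066, -0.0356, 0.1086]
ee_rot: [2.42, 2.003, 0.001]
force: [0.9, 0.7, 2.2]
finger_gap: 0.0001
grip_force: 1.4
```

Emit:
jog_arm(targets=[[0,0,0.002,0,0,0],[0,0,0.001,0,0,0],[0,0,0,0,0,0],[0,0,0,0,0,0]])

```text
t: 36.53
tool_pos: [0.707, -0.0357, 0.1078]
ee_rot: [2.418, 2.002, 0.003]
force: [-3.5, 0.3, 13.0]
finger_gap: 0.0007
grip_force: 6.9
```

```bash
python3 lev.py
```

```text
[ 0.6788 -0.0926 -0.1809  0.014 ] -10.37
pad [ 0.6365 -0.0849  0.114 ]
hub [ 0.7434 -0.0729  0.104 ]
push [ 0.7077 -0.0349  0.1   ]
t 36.53 tcp in target [0.0175 0.061  0.1078] yawerr 89.6 z [ 0.003 -0.    -1.   ] F [-3.5  0.3 13. ] q6 [-0.16  0.8   1.12 -0.    1.21  0.03]
scene lever_grip [183.7 286.3] 0.59
scene lever_hub [168.6 311.3] 0.52
scene sensor_face [201.2 299.4] 0.57
[array([182.4, 284.9]), array([180.2, 284.1]), array([176.5, 283.6]), array([172.4, 284. ]), array([165.6, 286.2])]
side lever_grip [214.8 213.6] 0.71
side lever_grip [211.4 206.1] 0.7
side lever_hub [205.3 182.9] 0.58
side sensor_face [211.1 205.3] 0.74
side sensor_face [189.1 218.5] 0.4
[array([216. , 213.5]), array([212.5, 214.7]), array([207.4, 215.5]), array([202.3, 215.2]), array([195.1, 212.8])]
wrist lever_grip [225.2 240.6] 0.7
[array([228.3, 238.1]), array([233.7, 231.4]), array([242.8, 224.4]), array([253.5, 221.2]), array([272.7, 226. ])]
```

Emit:
jog_arm(targets=[[0,0,0.0015,0,0,0],[0,0,0,0,0,0],[0,0,0,0,0,0],[0,0,0,0,0,0]])

```text
t: 37.47
tool_pos: [0.7071, -0.0357, 0.1075]
ee_rot: [2.418, 2.002, 0.004]
force: [-5.2, 0.4, 20.5]
finger_gap: 0.0005
grip_force: 9.8
```

Emit:
jog_arm(targets=[[0,0,-0.03,0,0,0],[0,0,-0.035,0,0,0],[0,0,-0.035,0,0,0],[0,0,-0.02,0,0,0],[0,0,0,0,0,0],[-0.0153,-0.0366,0,0,0,0],[-0.0153,-0.0366,0,0,0,0],[-0.0153,-0.0366,0,0,0,0],[-0.0153,-0.0366,0,0,0,6.9],[0,0,0,0,0,6.9]])

```text
t: 38.3
tool_pos: [0.542, -0.068, 0.2205]
ee_rot: [-2.641, -1.684, 0.015]
force: [2.1, -0.5, -0.2]
finger_gap: 0.0004
grip_force: 0.0
```

Emit:
jog_arm(targets=[[0,0,0,0,0,6.9],[0,0,0,0,0,6.9],[0,0,0,0,0,6.9],[0,0,0,0,0,6.9],[0,0,0,0,0,6.9],[0,0,0,0,0,6.9],[0,0,0,0,0,6.9],[0,0,0,0,0,6.9],[0,0,0,0,0,6.9],[0,0,0,0,0,6.9]], claw=0.045)

```text
t: 39.13
tool_pos: [0.5503, -0.0682, 0.2222]
ee_rot: [-3.139, 0.107, 0.004]
force: [0.0, -0.7, -0.5]
finger_gap: 0.0449
grip_force: 0.0
```

Emit:
jog_arm(targets=[[0,0,0,0,0,6.9],[0,0,0,0,0,0],[0,0,0,0,0,0]])

```text
t: 39.38
tool_pos: [0.5506, -0.0683, 0.2227]
ee_rot: [-3.129, 0.281, 0.003]
force: [0.3, -0.2, -0.7]
finger_gap: 0.0454
grip_force: 0.0
```

```bash
python3 lev.py; python3 - <<'E' | tail -n +5
from rel import *
for c in ['scene','side','wrist']:
    im=vision.get_image(c)
    for q in ['round_blade','round_blade_grip','round_blade_nose']:
      for a in nets.tip_of(q,c)[:1]: print(c,q,np.round(a['location'],1),round(a['conf'],2))
    print('pred',proj(im,W(p,(-.069,0,.045))).round(1),proj(im,W(p,(-.129,0,.052))).round(1),proj(im,W(p,(.026,0,.048))).round(1))
E
```

```text
[ 0.6788 -0.0926 -0.1809  0.014 ] -10.37
pad [ 0.6365 -0.0849  0.114 ]
hub [ 0.7434 -0.0729  0.104 ]
push [ 0.7077 -0.0349  0.1   ]
t 39.38 tcp in target [-0.1305  0.0009  0.2227] yawerr 0.11 z [-0.002  0.001 -1.   ] F [ 0.3 -0.2 -0.7] q6 [-0.26  0.42  1.49  0.    1.24  1.49]
scene lever_grip [183.6 287.2] 0.66
scene lever_grip [168.3 310.8] 0.15
scene lever_hub [171.9 313.1] 0.5
scene sensor_face [201.8 296.4] 0.92
scene sensor_face [274.6 237.7] 0.43
[array([182.4, 284.9]), array([180.2, 284.1]), array([176.5, 283.6]), array([172.4, 284. ]), array([165.6, 286.2])]
side lever_grip [216.9 213.4] 0.8
side lever_grip [202.2 273.2] 0.18
side lever_hub [205. 183.] 0.86
side sensor_face [214.2 203.9] 0.67
side sensor_face [232.9 202.3] 0.57
[array([216. , 213.5]), array([212.5, 214.7]), array([207.4, 215.5]), array([202.3, 215.2]), array([195.1, 212.8])]
wrist lever_grip [ 37.3 192.7] 0.84
wrist sensor_face [ 87.5 263.3] 0.24
[array([ 42.7, 195.3]), array([ 44.7, 193.3]), array([ 44.6, 189.9]), array([ 40.9, 185.9]), array([ 27.3, 178.7])]
scene round_blade [213.7 279.4] 0.76
scene round_blade_grip [218.8 256.4] 0.78
scene round_blade_nose [199.3 309.4] 0.86
pred [214.2 276.3] [221.6 255.5] [199.1 307.6]
side round_blade [209.3 231.9] 0.8
side round_blade_grip [202.7 253.6] 0.72
pred [209.  233.3] [202.7 254.8] [214.4 197. ]
wrist round_blade [120.4 264.7] 0.68
wrist round_blade_grip [178.3 264. ] 0.58
pred [122.7 264.6] [180.9 264.7] [ 18.6 264.6]
```

Emit:
jog_arm(targets=[[0,0.001,0.035,0,0,0],[0,0,0.035,0,0,0],[0,0,0.035,0,0,0],[0,0,0.03,0,0,0],[0,0,0.015,0,0,0],[0,0,0,0,0,0],[0,0,0,0,0,0],[0,0,0,0,0,0]])

```text
t: 41.25
tool_pos: [0.5519, -0.0696, 0.075]
ee_rot: [3.128, -0.286, 0.004]
force: [0.2, -0.4, -0.2]
finger_gap: 0.0449
grip_force: 0.0
```

Emit:
jog_arm(targets=[[0,0,0,0,0,0],[0,0,0,0,0,0],[0,0,0,0,0,0],[0,0,0,0,0,0]], claw=0.0)

```text
t: 41.58
tool_pos: [0.5515, -0.0695, 0.0748]
ee_rot: [3.128, -0.287, 0.003]
force: [-0.5, -0.4, 4.6]
finger_gap: 0.0275
grip_force: 30.0
```

Emit:
jog_arm(targets=[[-0.004,0,0,0,0,0],[-0.004,0,0,0,0,0],[-0.004,0,0,0,0,0],[0,0,0,0,0,0],[0,0,0,0,0,0]])

```text
t: 42.0
tool_pos: [0.5409, -0.0677, 0.0747]
ee_rot: [3.128, -0.287, 0.007]
force: [4.4, -1.1, 1.8]
finger_gap: 0.0276
grip_force: 30.0
```

Emit:
jog_arm(targets=[[-0.004,0,0,0,0,0],[-0.004,0,0,0,0,0],[-0.004,0,0,0,0,0],[-0.004,0,0,0,0,0],[0,0,0,0,0,0],[0,0,0,0,0,0]])

```text
t: 42.5
tool_pos: [0.5244, -0.0646, 0.0746]
ee_rot: [3.128, -0.287, 0.005]
force: [2.8, -0.9, 5.6]
finger_gap: 0.0271
grip_force: 30.0
```

Emit:
jog_arm(targets=[[-0.01,0,0,0,0,0],[-0.015,0,0,0,0,0],[-0.015,0,0,0,0,0],[-0.015,0,0,0,0,0],[-0.015,0,0,0,0,0],[-0.015,0,0,0,0,0],[-0.015,0,0,0,0,0],[0,0,0,0,0,0],[0,0,0,0,0,0]])

```text
t: 43.25
tool_pos: [0.4239, -0.0458, 0.0734]
ee_rot: [-3.128, 0.287, 0.004]
force: [0.5, 0.7, -1.2]
finger_gap: 0.0275
grip_force: 30.0
```

```bash
python3 lev.py;  python3 - <<'E' | tail -n +5
from rel import *
s=env.observe();R=Ro.from_rotvec(s['ee_rot']).as_matrix();r=[]
for c in ['scene','side','wrist']:
    im=vision.get_image(c)
    for q in ['round_blade','round_blade_grip','round_blade_nose']:
      for a in nets.tip_of(q,c)[:1]:
          print(c,q,np.round(a['location'],1),round(a['conf'],2))
    print('pred',[proj(im,s['tool_pos']+R@np.array(v)).round(1) for v in ((.061,0,.027),(.001,0,.02),(.156,0,.024),(.156,0,.034))])
E
```

```text
[ 0.6788 -0.0926 -0.1809  0.014 ] -10.37
pad [ 0.6365 -0.0849  0.114 ]
hub [ 0.7434 -0.0729  0.104 ]
push [ 0.7077 -0.0349  0.1   ]
t 43.25 tcp in target [-2.592e-01  2.000e-04  7.340e-02] yawerr -0.1 z [-0.003  0.001 -1.   ] F [ 0.5  0.7 -1.2] q6 [-0.29  0.42  2.01  0.    0.71  1.47]
scene lever_grip [181.8 285. ] 0.6
scene lever_grip [310.1 258.8] 0.3
scene lever_hub [170.5 309.8] 0.68
scene sensor_face [199.5 300. ] 0.6
[array([182.4, 284.9]), array([180.2, 284.1]), array([176.5, 283.6]), array([172.4, 284. ]), array([165.6, 286.2])]
side lever_grip [215.4 212.4] 0.53
side lever_hub [205.5 184.8] 0.8
side sensor_face [209.5 205. ] 0.55
side sensor_face [205.1 182.1] 0.44
[array([216. , 213.5]), array([212.5, 214.7]), array([207.4, 215.5]), array([202.3, 215.2]), array([195.1, 212.8])]
[array([-576.6,   43.5]), array([-630.1,   22.1]), array([-752.6,  -21.7]), array([-963.4,  -91.3]), array([-1663.2,  -307.3])]
scene round_blade_grip [240.7 211.6] 0.6
scene round_blade_nose [222.1 267.4] 0.7
pred [array([234.6, 230.4]), array([243., 207.]), array([218. , 265.1]), array([221.1, 264.9])]
side round_blade [203.9 279. ] 0.56
side round_blade_grip [192.5 295.8] 0.71
side round_blade_nose [205.8 245.5] 0.77
pred [array([200.3, 278. ]), array([194.5, 297.7]), array([205.2, 245.2]), array([208.6, 245.2])]
wrist round_blade [128.4 265.7] 0.59
wrist round_blade_grip [234.2 263.2] 0.75
pred [array([131.7, 263.8]), array([241. , 263.7]), array([-89.3, 263.8]), array([-75.1, 263.9])]
```

Emit:
jog_arm(targets=[[0,0,-0.03,0,0,0],[0,0,-0.04,0,0,0],[0,0,-0.04,0,0,-7],[0,0,0,0,0,-7],[0,0,0,0,0,-7],[0,0,0,0,0,-7],[0,0,0,0,0,-7],[0,0,0,0,0,-7],[0,0,0,0,0,-7],[0,0,0,0,0,-7]])

```text
t: 45.28
tool_pos: [0.425, -0.0461, 0.1837]
ee_rot: [-2.893, -1.224, 0.0]
force: [-0.5, -0.0, -1.3]
finger_gap: 0.0277
grip_force: 30.0
```

Emit:
jog_arm(targets=[[0,0,0,0,0,-7],[0,0,0,0,0,-7],[0,0,0,0,0,-7],[0,0,0,0,0,-7],[0,0,0,0,0,-7],[0,0,0,0,0,-6.8],[0.0135,0.0257,0,0,0,0],[0.0135,0.0257,0,0,0,0],[0.0135,0.0257,0,0,0,0],[0,0,0,0,0,0]])

```text
t: 46.12
tool_pos: [0.508, -0.0079, 0.1838]
ee_rot: [2.269, 2.169, 0.005]
force: [0.0, -0.2, -2.4]
finger_gap: 0.0276
grip_force: 30.0
```

Emit:
jog_arm(targets=[[0,0,0.03,0,0,0],[0,0,0.03,0,0,0],[0,0,0.03,0,0,0],[0,0,0,0,0,0],[0,0,0,0,0,0],[0,0,0,0,0,0]])

```text
t: 46.62
tool_pos: [0.5047, -0.0095, 0.0951]
ee_rot: [2.272, 2.168, 0.002]
force: [0.0, -0.3, -1.5]
finger_gap: 0.0273
grip_force: 30.0
```

Run:
```python
from look import *
print(env.observe()['force'].round(1))
look(dict(round_blade=.03,round_blade_nose=.03,round_blade_grip=.05,square_blade=.003),cams=('wrist','scene'))
print(np.load('mat.npy'))
```

```text
[ 0.  -0.3 -1.5]
t 46.6167 tcp [ 0.5047 -0.0095  0.0951] x-ang 87.32 z [ 0.002 -0.    -1.   ] q [-0.17  0.49  1.78  0.    0.87 -0.12]
wrist round_blade [130.2 266.3] 0.6 [0.509  0.0501 0.03  ]
wrist round_blade_grip [237.  266.2] 0.9 [ 0.5058 -0.0171  0.05  ]
wrist square_blade [126.5 189.3] 0.67 [0.4518 0.054  0.003 ]
scene round_blade_grip [212.1 222.3] 0.57 [0.5184 0.0075 0.05  ]
scene square_blade [231.3 189.5] 0.77 [0.4492 0.0483 0.003 ]
[4.77325666e-01 5.31503907e-02 3.00000000e-03 8.77171270e+01]
```

Emit:
jog_arm(targets=[[0,0,0.025,0,0,0],[0,0,0.02,0,0,0],[0,0,0.006,0,0,0],[0,0,0,0,0,0],[0,0,0,0,0,0]])

```text
t: 47.53
tool_pos: [0.5041, -0.0092, 0.043]
ee_rot: [-2.272, -2.169, 0.0]
force: [0.1, -0.2, -0.6]
finger_gap: 0.0276
grip_force: 30.0
```

Emit:
jog_arm(targets=[[0,0,0.004,0,0,0],[0,0,0.004,0,0,0],[0,0,0,0,0,0],[0,0,0,0,0,0]])

```text
t: 47.87
tool_pos: [0.5045, -0.0094, 0.0351]
ee_rot: [2.272, 2.168, 0.001]
force: [0.9, -0.2, 1.5]
finger_gap: 0.0276
grip_force: 30.0
```

Emit:
jog_arm(targets=[[0,0,0.002,0,0,0],[0,0,0,0,0,0],[0,0,0,0,0,0]])

```text
t: 48.12
tool_pos: [0.5043, -0.0093, 0.0329]
ee_rot: [2.272, 2.169, 0.001]
force: [1.3, -1.2, 1.2]
finger_gap: 0.0275
grip_force: 30.0
```

Emit:
jog_arm(targets=[[0,0,0,0,0,0],[0,0,0,0,0,0],[0,0,0,0,0,0],[0,0,0,0,0,0]], claw=0.042)

```text
t: 48.45
tool_pos: [0.5038, -0.0092, 0.0326]
ee_rot: [-2.272, -2.169, 0.0]
force: [-0.7, -0.3, 0.0]
finger_gap: 0.0417
grip_force: 0.0
```

Emit:
jog_arm(targets=[[0,0,-0.015,0,0,0],[0,0,-0.03,0,0,0],[0,0,-0.04,0,0,0],[0,0,-0.04,0,0,0],[0,0,-0.03,0,0,0],[0,0,0,0,0,0],[0,0,0,0,0,0],[0,0,0,0,0,0]])

```text
t: 49.12
tool_pos: [0.5034, -0.0091, 0.187]
ee_rot: [-2.272, -2.169, 0.001]
force: [0.1, -0.8, 0.3]
finger_gap: 0.0421
grip_force: 0.0
```

Run:
```python
from look import *
look(dict(round_blade=.003,round_blade_nose=.006,round_blade_grip=.01,square_blade=.003,sensor_face=.05,lever_grip=.07),cams=('wrist','scene','side'))
```

```text
t 49.1167 tcp [ 0.5034 -0.0091  0.187 ] x-ang 87.34 z [-0.001  0.    -1.   ] q [-0.17  0.37  1.68  0.    1.1  -0.12]
wrist round_blade [121.5 264.7] 0.82 [0.5065 0.053  0.003 ]
wrist round_blade_nose [ 17.8 265.1] 0.76 [0.5112 0.149  0.006 ]
wrist round_blade_grip [177.1 260.5] 0.76 [ 0.4993 -0.0048  0.01  ]
wrist square_blade [119.9 213. ] 0.87 [0.4524 0.0571 0.003 ]
wrist lever_grip [209.9 474.4] 0.84 [ 0.6905 -0.0306  0.07  ]
scene round_blade [219.6 209.9] 0.95 [0.511  0.0458 0.003 ]
scene round_blade_nose [199.6 182.9] 0.56 [0.506 0.146 0.006]
scene round_blade_grip [230.7 222. ] 0.66 [ 0.503 -0.008  0.01 ]
scene round_blade_grip [202.4 298.2] 0.62 [ 0.7126 -0.0641  0.01  ]
scene square_blade [229.4 189.6] 0.72 [0.4534 0.0531 0.003 ]
scene square_blade [215.7 303.3] 0.63 [ 0.691  -0.1009  0.003 ]
scene sensor_face [200.9 298.1] 0.72 [ 0.6802 -0.0873  0.05  ]
scene lever_grip [180.1 283.2] 0.49 [ 0.6931 -0.0241  0.07  ]
side square_blade [210.9 205.7] 0.46 [ 0.6405 -0.1868  0.003 ]
side sensor_face [214.1 204.7] 0.96 [ 0.6893 -0.085   0.05  ]
side lever_grip [217.9 213.7] 0.64 [ 0.6965 -0.02    0.07  ]
```

The blade is back on the mat at its start place, the square blade has not moved, and the lever is still down. I'm handing in the job.

```bash
python3 -c "
from bench import env
print(env.finish_job())"
```

```text
the job is handed in; nothing more can be done
None
```

The job is handed in at about 49 s with no verdict returned: the gap was set on the round-nosed blade, the lever was locked, the blade drew out with about 4 N of drag and lies flat on the mat again, and the camera showed the square blade unmoved (spout and cap not re-measured); on the first insertion the blade's nose bumped the target block (about 25 N) and it slipped in the grip, so I regripped it.

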